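# Make up a cheese turning frame

## Robot

A 6-joint arm with a two-finger parallel gripper is mounted at the origin on the work surface. World frame = base frame: x ahead of the robot, y to its left, z up, the work surface at z = 0. Lengths are in m, angles in degrees, forces in N, time in s.
With the tool pointing down it reaches from about 0.4 to 0.825 m from the base axis. Payload 7 kg.
Tool frame: the origin (TCP) lies midway between the tips of the shut fingers; the grasp point (between the pads) lies 19 mm behind it; z points along the fingers, x is the direction in which the jaws open and shut, and the axes are right-handed (so a half turn about z gives the same grasp; the last joint's range is limited). The gripper opens to 88 mm and grips with 3 to 60 N. Pads are 19 mm wide; open, the fingers measure 130 mm over their backs; the gripper's body (78 mm by 193 mm) begins 47 mm behind the grasp point.
Start: joints at [90.934, 20.546, 0.682, 0, -70.136, -16.507], TCP at [0.181, 0.65, 0.227] pointing down, gripper open.
Joint ranges: [-176.03, 176.03], [-82.01, 121.73], [-58.28, 71.71], [-173.87, 95.51], [-174.79, -0.11], [-173.66, 173.66]. Speed limits (degrees/s): [136.94, 136.94, 172.46, 180, 180, 180].

## Interface

Orientations are given as [roll, pitch, yaw] about the fixed x, y, z axes, in that order (R = Rz(yaw) Ry(pitch) Rx(roll)).
In Python, from plant import ctrl, vision, nets gives the robot as it stands.
- The arm moves only by the shell command python3 -m jog 'ROWS'. ROWS is text: rows parted by semicolons, each of 7 numbers parted by spaces: the turn, a rotation vector about the tool's x, y, z in units of 0.1 rad (1.0 is 0.1 rad), then the shift along the tool's x, y, z in units of 4 cm (1.0 is 4 cm), then the opening, from -1 (shut) to 1 (fully open). In form: rx ry rz x y z jaw; .... A call has 1 to 8 rows; each row shifts and turns the commanded pose from where the row before left it, along the tool's axes as they then stand; what a row does not reach is not made up. A row lasts 1/8 s, in which the tool goes at most 62.5 mm and 10.7 degrees, less where a joint would pass 70% of its speed; a pose out of reach is approached as far as the arm can. A call with a number of a shift or a turn outside -1 to 1 is refused whole. A call with a gripper value outside its range is refused whole. The fingers move at their own pace and stop on an object; the grip force is fixed at half the most. Time passes only in rows, so rows that do not move let the fingers close. It gives the time, the measured TCP pose, the force and the opening at its end, in the units of the state.
- ctrl.get_obs(): the state, without advancing time (a new reading comes with each control period).
- vision.snapshot(name): name is "scene" or "top" or "wrist"; returns (picture, depth): 400x640x3 uint8, red, green, blue; 400x640 float32, m along the optical axis (not along the pixel's ray), 0 where there is no reading.
- vision.camera_info(name): a dict with "camera_matrix" (3x3 intrinsics, pixels), "camera_from_world" (4x4, takes a point from world to camera coordinates); the wrist camera has in their place "tool_from_camera" (4x4, takes a point from camera to tool coordinates, whose origin is the TCP and whose axes are the tool frame's). Camera axes: x right, y down, z forward; pixel columns grow to the right and rows downward; lengths in m; the calibration is good to about 2 mm. A picture is of the moment at which its call begins: read the wrist's pose just before it. camera_info takes no time and is no camera call.
- ctrl.close_job(): hands the job in, once; it reports no verdict.
Trained networks look in the newest picture that a camera, given by its name, has taken for a name from the list of things; names that differ only in an ending like _2 or _b are one class to them, and where a whole thing is asked for, a point or a joint stands for the part that bears it (a point fixed in the world has none). Each returns a list of dicts, best first, with "score" (0 to 1); they miss things now and then, are a little off and sometimes report something else, mostly with a low value. They report only what shows in the picture. A call takes as long as a camera call. They do not tell look-alikes from the thing itself.
- nets.boxes_of(target, camera): "location" ([x, y, z] in m, in world coordinates, good to about 4 mm: the middle of the surface that is visible of it).
The state is a dict: "clock": time; "joint_pos": joint angles; "qvel": joint speeds; "tau": joint torques, N m; "tool_pos": TCP position; "orientation": TCP orientation; "force": force on the tool from outside, world axes, zero at the start; "moment": the same for the moment, N m; "opening": finger opening in m.
Only numpy, scipy, OpenCV 4.12 (cv2) and the standard library are available. Lean on these libraries where they do the work, as an engineer would, in place of code of your own. Each camera call takes 0.05 s, during which the arm holds its last target.

## Task

Make up the turning frame so that the small cheeses can be turned in one go: lower the plain board (the one with the large holes) over both dowels until it lies on the base, stand every small cheese upright on it between its edge strips, then lower the cover board (the one with the steel lugs) over both dowels until it sits on their shoulders. Finally lock it with the two pins, one at each dowel, each pushed through the lugs and the dowel until its wooden grip is up against the lug, and leave the other things on the table where they are.

Things in the scene. Friction and masses are not known exactly. Their poses are not given: they have to be found in the camera images.
- frame: Steel base of the turning frame, fixed to the table: flat bar 100 x 400 x 12 mm (x, y, z) with two upright steel dowels at x = 0, y = +165 and -165 mm. Origin: centre of its underside, on the table; y along the line of the dowels, x across it (away from the robot, within about 9 degrees).
- dowel0_hole (a point): Dowel at +y of the base: 36 mm in diameter up to a shoulder 64 mm above the table, then 22 mm up to 110 mm, tapering to a tip at 122 mm. Between 89 and 107 mm it has flats (12 mm deep in frame x, 18 mm wide in y) with an 11 mm cross hole along frame x; this point is the hole's centre, on the dowel's axis, 98 mm above the table.
- dowel1_hole (a point): Dowel at -y of the base, like the other: round, 36 mm, then 22 mm above the shoulder. This point is the centre of its cross hole, 98 mm above the table.
- lower_board: Wooden board 110 x 400 x 14 mm with drainage grooves, a strip 5 mm wide and 7 mm high along each long edge and two round holes of 42 mm at y = +165 and -165 mm, about 0.38 kg. Origin: centre of the underside; y along the board through both holes, z up; same either way round (half turn). Starts flat at the left or right, long axis roughly along world x. Seated, its underside lies on the base, 12 mm above the table.
- lower_board_grip (a point): Centre of the grip of lower_board: a wooden block in the middle of the board's top, 16 mm across (board x), 34 mm long (board y), 30 mm high; this point is 20 mm above the board's top and 34 mm above its underside.
- cover_board: Wooden board 110 x 400 x 14 mm with two round holes of 26 mm at y = +165 and -165 mm and steel lugs beside them, about 0.42 kg. Origin: centre of the underside; y along the board through both holes, z up; same either way round (half turn). Starts flat at the left or right, long axis roughly along world x. Seated, its underside is on the shoulders, 64 mm above the table.
- cover_board_grip (a point): Centre of its grip, a block as on lower_board (same size and place). Beside each hole two steel lugs stand on the board's top at board x = +18.5 and -18.5 mm: 5 mm thick (outer faces at 21 mm), 26 mm wide (y), 34 mm high, each with a 12 mm hole along x, 20 mm above the board's top. With the board seated these line up with the dowel's cross hole.
- pin0: Lock pin: square wooden grip 32 mm long (x), 16 x 16 mm, with a round 7 mm steel shaft standing out 52 mm from its +x end, the last 8 mm tapered. Lies on a side of its grip among the cheeses, shaft pointing away from the robot. Origin: centre of the grip (8 mm above the table as it lies); x axis along the shaft towards the tip, 68 mm from the origin. Either pin fits either dowel.
- pin1: Lock pin: square wooden grip 32 mm long (x), 16 x 16 mm, with a round 7 mm steel shaft standing out 52 mm from its +x end, the last 8 mm tapered. Lies on a side of its grip among the cheeses, shaft pointing away from the robot. Origin: centre of the grip (8 mm above the table as it lies); x axis along the shaft towards the tip, 68 mm from the origin. Either pin fits either dowel.
- pin0_mid (a point): Point on the axis of pin0, 37 mm from the origin towards the tip: it comes to the centre of a dowel's cross hole when the grip is up against the lug.
- pin1_mid (a point): Point on the axis of pin1, 37 mm from the origin towards the tip: it comes to the centre of a dowel's cross hole when the grip is up against the lug.
- cheese0: Small cream-coloured cheese, an upright cylinder 48 mm in diameter and 34 mm high, 65 g, in the row in front of the frame. Between two and four are present. Origin: centre of its underside; z up.
- cheese1: Small cream-coloured cheese, an upright cylinder 48 mm in diameter and 34 mm high, 65 g, in the row in front of the frame. Between two and four are present. Origin: centre of its underside; z up.
- cheese2: Small cream-coloured cheese, an upright cylinder 48 mm in diameter and 34 mm high, 65 g, in the row in front of the frame. Between two and four are present. Origin: centre of its underside; z up.
- cheese3: Small cream-coloured cheese, an upright cylinder 48 mm in diameter and 34 mm high, 65 g, in the row in front of the frame. Between two and four are present. Origin: centre of its underside; z up.
- mould: Bystander: white cheese mould, 72 mm wide, 55 mm high, at the far left.
- salt_bowl: Bystander: white bowl, 110 mm wide, 50 mm high, beyond the frame.
- jar: Bystander: amber jar, 72 mm wide, 85 mm high, beyond the frame.
- trier: Bystander: cheese trier with wooden cross handle, lying beyond the frame.
- tomme: Bystander: brown cheese wheel, 130 mm wide, 65 mm high, at the far right.
- small_mould: Bystander: small white open mould, 52 mm wide, 40 mm high, in the row with the cheeses and pins.
There are look-alikes about, which are no part of the job. Leave any blue or green look-alike of the pin1 alone. What is shaped like the cheese3 but purple is not meant.

How it is judged:
By the outcome, as a careful person would: the job done as asked, in the order asked, and still so for the second after the job is handed in, with the robot touching nothing.
Of cheese0, cheese1, cheese2, cheese3 only 2 to 4 are there at a start; the rules pass over those that are not, and their reading is None.
At some moment in a run one of cheese0, cheese1, cheese2, cheese3, pin0, pin1 may be knocked a few centimetres aside while the robot is not near it.
It also fails if it takes over 210 s, if anything falls off the work surface, if the arm or the gripper's body presses on something with over 40 N, if the wrist force passes 120 N, or if a joint passes its speed limit or range.

## Working session

There is one attempt and no reset: what is moved stays moved. The work goes in short steps, Python scripts to look and compute and a shell command to move; the robot and the scene stay as the last step left them, time stands still between calls to the robot, and variables do not carry over. Pictures are saved under pics/ and viewed, and the job is handed in when it is done.

```bash
ls; mkdir -p pics; python3 - <<'E'
from plant import ctrl, vision, nets
import cv2
print(ctrl.get_obs())
for n in ["scene","top","wrist"]:
    p,d=vision.snapshot(n); cv2.imwrite(f"pics/{n}0.png",p[:,:,::-1]); print(n,vision.camera_info(n))
E
```

```text
pics
{'clock': 0.0, 'joint_pos': array([ 9.09343151e+01,  2.05894543e+01,  6.34583097e-01, -1.96454904e-02,
       -7.01333935e+01, -1.65044661e+01]), 'qvel': array([-0.07671666, -0.00890425, -0.00075236, -0.05677578, -0.03030779,
        0.02204794]), 'tau': array([-1.53086468e-03, -5.82713270e+01,  2.93062896e+01,  6.99726686e+00,
        6.84000668e-03, -1.57679519e-04]), 'tool_pos': array([0.18110699, 0.64976527, 0.22565266]), 'orientation': array([-1.79992630e+02, -8.98750432e-02, -1.05576847e+02]), 'force': array([0.45138099, 0.05967378, 0.47970227]), 'moment': array([ 0.02582606,  0.00179123, -0.05226004]), 'opening': 0.08777836733361222}
scene {'camera_matrix': array([[503.41872974,   0.        , 311.00062546],
       [  0.        , 503.41872974, 199.2358282 ],
       [  0.        ,   0.        ,   1.        ]]), 'camera_from_world': array([[ 0.80632923,  0.59116449, -0.01891372, -0.4732878 ],
       [ 0.43164625, -0.6100117 , -0.66450526, -0.18519758],
       [-0.4043695 ,  0.52764598, -0.7470442 ,  1.6204178 ],
       [ 0.        ,  0.        ,  0.        ,  1.        ]])}

[... 284 characters left out ...]
162632 , -0.14156884,  0.60743249],
       [ 0.14148384, -0.00626948, -0.98992071,  1.26789684],
       [ 0.        ,  0.        ,  0.        ,  1.        ]])}
wrist {'camera_matrix': array([[291.78088686,   0.        , 320.90961706],
       [  0.        , 291.78088686, 201.87395343],
       [  0.        ,   0.        ,   1.        ]]), 'tool_from_camera': array([[ 9.99999969e-01,  1.99555204e-04, -1.47059784e-04,
         8.71287544e-04],
       [-1.56752901e-04,  9.68634108e-01,  2.48491328e-01,
        -6.70659959e-02],
       [ 1.92034860e-04, -2.48491298e-01,  9.68634110e-01,
        -1.58887654e-01],
       [ 0.00000000e+00,  0.00000000e+00,  0.00000000e+00,
         1.00000000e+00]])}
```

View pics/top0.png

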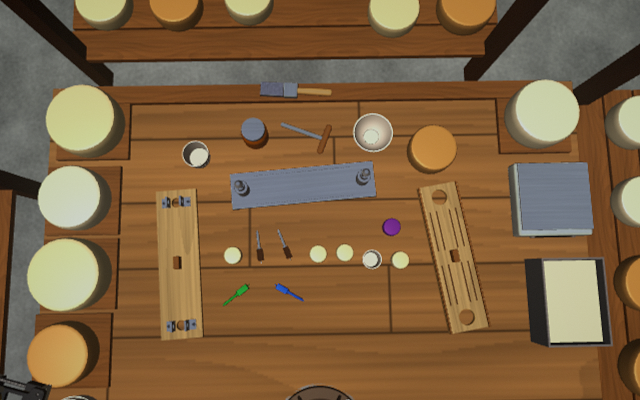

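View pics/scene0.png

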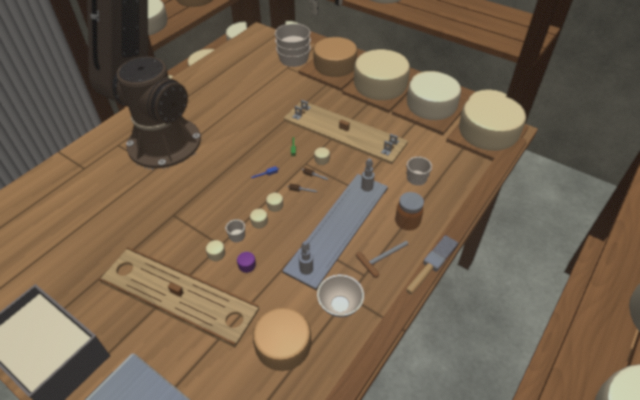

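View pics/wrist0.png

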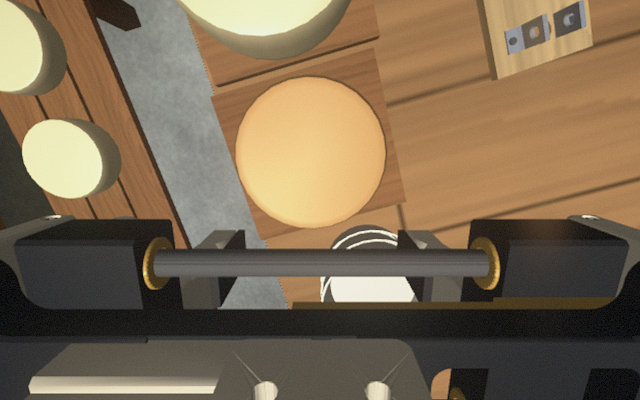

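```bash
cat > h.py <<'E'
from plant import ctrl, vision, nets
import numpy as np, cv2
from scipy.spatial.transform import Rotation as Ro
def pose():
    o=ctrl.get_obs(); return Ro.from_euler('xyz',o['orientation'],degrees=True).as_matrix(),np.array(o['tool_pos']),o
def cam(name):
    i=vision.camera_info(name); K=i['camera_matrix']
    if name=='wrist':
        R,t,_=pose(); T=np.eye(4);T[:3,:3]=R;T[:3,3]=t
        W=T@i['tool_from_camera']
    else: W=np.linalg.inv(i['camera_from_world'])
    return K,W
def snap(name,fn=None):
    K,W=cam(name); p,d=vision.snapshot(name)
    if fn: cv2.imwrite('pics/'+fn,p[:,:,::-1])
    return p,d,K,W
def cloud(d,K,W):
    v,u=np.mgrid[:d.shape[0],:d.shape[1]]
    P=np.stack([(u-K[0,2])/K[0,0]*d,(v-K[1,2])/K[1,1]*d,d],-1)
    P=P@W[:3,:3].T+W[:3,3]; P[d<=0]=np.nan; return P
def ray(u,v,z,K,W):
    r=W[:3,:3]@np.array([(u-K[0,2])/K[0,0],(v-K[1,2])/K[1,1],1]); c=W[:3,3]
    return c+r*(z-c[2])/r[2]
def proj(X,K,W):
    c=np.linalg.inv(W)@np.append(X,1); return (K@c[:3])[:2]/c[2]
def rows(target,yaw=None,rp=(180,0)):
    """tool shift and turn from now to target xyz, yaw (tool down)"""
    R,t,o=pose(); s=R.T@(np.array(target)-t)/0.04
    rv=np.zeros(3)
    if yaw is not None:
        c=[Ro.from_euler('xyz',[rp[0],rp[1],y],degrees=True).as_matrix() for y in (yaw,yaw+180)]
        c=[(Ro.from_matrix(R.T@x).as_rotvec()/0.1) for x in c]; rv=c
    print('shift units',s.round(3),'turn options',np.round(rv,2)); 
E
python3 - <<'E'
from h import *
p,d,K,W=snap('top'); P=cloud(d,K,W)
np.savez('top0.npz',p=p,d=d,K=K,W=W)
for n in ['frame','dowel0_hole','dowel1_hole','lower_board','lower_board_grip','cover_board','cover_board_grip','pin0','pin1','cheese0','small_mould','mould','jar','salt_bowl']:
    for r in nets.boxes_of(n,'top')[:7]: print(n,round(r['score'],2),np.round(r['location'],3))
print(ctrl.get_obs()['clock'])
E
```

```text
frame 0.92 [0.651 0.034 0.008]
frame 0.63 [0.748 0.331 0.017]
dowel0_hole 0.94 [0.654 0.033 0.012]
dowel0_hole 0.73 [0.466 0.221 0.039]
dowel1_hole 0.93 [0.653 0.034 0.012]
dowel1_hole 0.57 [ 0.463 -0.006  0.034]
lower_board 0.84 [ 0.447 -0.368  0.019]
lower_board 0.46 [0.747 0.333 0.016]
lower_board_grip 0.85 [ 0.445 -0.368  0.009]
cover_board 0.7 [0.441 0.369 0.016]
cover_board_grip 0.56 [0.438 0.367 0.015]
cover_board_grip 0.44 [ 0.463 -0.004  0.033]
pin0 0.58 [ 0.8   -0.012  0.01 ]
pin0 0.54 [0.37  0.209 0.01 ]
pin0 0.48 [0.782 0.164 0.082]
pin0 0.41 [0.472 0.156 0.017]
pin1 0.58 [ 0.8   -0.012  0.01 ]
pin1 0.54 [0.37  0.209 0.01 ]
pin1 0.48 [0.782 0.164 0.082]
pin1 0.41 [0.472 0.156 0.017]
cheese0 0.79 [ 0.461 -0.071  0.031]
cheese0 0.74 [ 0.463 -0.005  0.031]
cheese0 0.62 [ 0.531 -0.205  0.036]
cheese0 0.59 [ 0.74  -0.316  0.066]
cheese0 0.51 [0.466 0.221 0.037]
cheese0 0.47 [ 0.444 -0.222  0.033]
small_mould 0.82 [ 0.443 -0.154  0.004]
mould 0.75 [0.746 0.33  0.016]
salt_bowl 0.67 [ 0.8   -0.166  0.023]
0.9
```

```bash
python3 - <<'E'
import cv2
p=cv2.imread('pics/top0.png'); c=p[140:350,140:500]
cv2.imwrite('pics/top0z.png',cv2.resize(c,None,fx=2.2,fy=2.2,interpolation=cv2.INTER_CUBIC))
E
```

```text
(no output)
```

View pics/top0z.png

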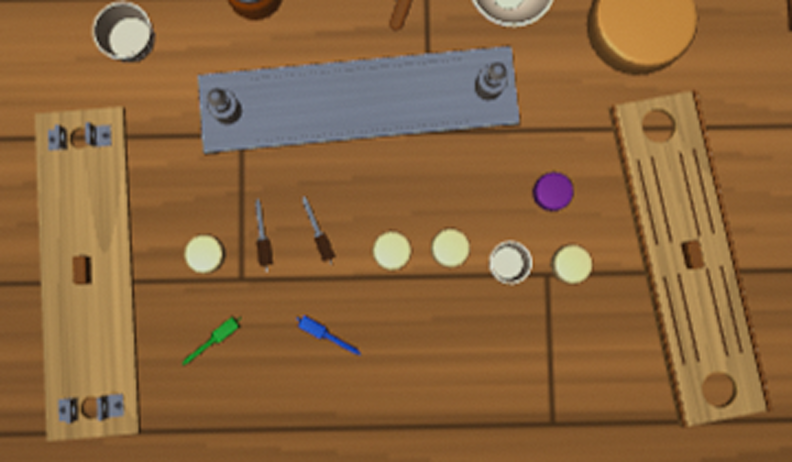

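```bash
python3 - <<'E'
from h import *
z=np.load('top0.npz'); p,d,K,W=[z[k] for k in 'pdKW']; P=cloud(d,K,W)
Z=P[...,2]
t=P[300:330,210:380,2]; print('table z',np.nanmean(t),np.nanstd(t))
# frame: colour/greyish in region, z
hsv=cv2.cvtColor(p,cv2.COLOR_RGB2HSV)
def rect(m,zz,name):
    n,l,st,c=cv2.connectedComponentsWithStats(m.astype(np.uint8),connectivity=4)
    k=1+np.argmax(st[1:,4]); cs,_=cv2.findContours((l==k).astype(np.uint8),cv2.RETR_EXTERNAL,cv2.CHAIN_APPROX_NONE)
    c=max(cs,key=len)[:,0]
    X=np.array([ray(u,v,zz,K,W)[:2] for u,v in c])
    r=cv2.minAreaRect((X*1000).astype(np.float32)); print(name,st[k],r); return l==k
box=np.zeros(Z.shape,bool); box[150:220,220:390]=1
m=box&(hsv[...,1]<90)
rect(m,0.012,'frame')
print('frame z',np.nanmedian(Z[m]))
box[:]=0; box[170:350,140:215]=1; 
m=box&(Z>0.007); mm=rect(m,0.014,'cover'); print(np.nanmedian(Z[mm]))
box[:]=0; box[170:350,405:500]=1; 
m=box&(Z>0.007); mm=rect(m,0.014,'lower'); print(np.nanmedian(Z[mm]))
box[:]=0; box[235:275,215:415]=1
m=box&(Z>0.02)
n,l,st,c=cv2.connectedComponentsWithStats(m.astype(np.uint8))
for k in range(1,n):
    if st[k,4]>30: 
        q=l==k; t=q&(Z>0.028); print('blob',st[k],np.nanmean(P[t][:,:2],0).round(4),np.nanmedian(Z[t]), 'sat',hsv[q][:,1].mean())
# dowel tips
box[:]=0; box[150:220,220:390]=1; m=box&(Z>0.085)
n,l,st,c=cv2.connectedComponentsWithStats(m.astype(np.uint8))
for k in range(1,n):
    if st[k,4]>5: q=l==k; print('dowel',st[k],np.nanmean(P[q],0).round(4),np.nanmax(Z[q]))
E
```

```text
table z -0.00011482570752462336 0.0027939442877920532
frame [ 230  161  146   49 5189] ((655.484375, 37.0068359375), (101.60799407958984, 400.3642578125), 4.44753360748291)
frame z 0.01272828983413321
cover [ 156  188   48  152 6023] ((448.60174560546875, 374.35748291015625), (400.0423583984375, 115.00787353515625), 3.622897148132324)
0.01458886292290007
lower [ 417  180   74  154 5809] ((454.5381164550781, -369.371337890625), (400.5735778808594, 114.70296478271484), 9.926017761230469)
0.014280663416833095
blob [336 243  18  18 244] [ 0.4679 -0.0746] 0.033461058786562026 sat 71.52049180327869
blob [310 245  17  17 242] [ 0.4655 -0.003 ] 0.033542039967772275 sat 68.2107438016529
blob [224 246  18  18 250] [0.4654 0.226 ] 0.03362995405555269 sat 64.72
blob [363 249  19  20 101] [ 0.4499 -0.1499] 0.03885471235053006 sat 50.56435643564357
blob [391 251  18  17 249] [ 0.446  -0.2219] 0.0335204080808873 sat 76.7429718875502
dowel [361 168   9  10  71] [ 0.6676 -0.1268  0.1109] 0.12486133983531844
dowel [234 180  10  10  73] [0.642  0.1986 0.1111] 0.12521320697161364
```

```bash
python3 -m jog '0 0 1 0 0 0 1; 0 0 1 0 0 0 1; 0 0 1 0 0 0 1; 0 0 1 0 0 0 1; 0 0 1 0 0 0 1; 0 0 1 0 0 0 1; 0 0 1 0 0 0 1; 0 0 1 0 0 0 1'; python3 -c "
from h import *
o=ctrl.get_obs();print(o['joint_pos'],o['orientation'])"
```

```text
clock: 1.9
tool_pos: [0.1812, 0.6502, 0.2266]
orientation: [180.0, 0.0, -151.6]
force: [0.2, -0.2, 0.1]
opening: 0.0879
[ 9.09343835e+01  2.05448482e+01  6.81530218e-01 -4.27745476e-04
 -7.01354817e+01 -6.25322565e+01] [ 1.79998749e+02  1.96726854e-04 -1.51598018e+02]
```

```bash
python3 -m jog '0 0 0 -0.06 -1 0 0; 0 0 0 -0.06 -1 0 0; 0 0 0 -0.06 -1 0 0; 0 0 0 -0.06 -1 0 0; 0 0 0 -0.06 -1 0 0; 0 0 0 -0.06 -1 0 0; 0 0 0 -0.06 -1 0 0; 0 0 0 -0.06 -1 0 0'
python3 -m jog '0 0 0 -0.06 -1 0 0; 0 0 0 -0.06 -1 0 0; 0 0 0 -0.06 -1 0 0; 0 0 0 -0.06 -1 0 0; 0 0 0 -0.06 -1 0 0; 0 0 0 -0.06 -1 0 0; 0 0 0 -0.06 -1 0 0; 0 0 0 0.64 -0.97 0 0'
python3 -m jog '0 0 0 0.64 -0.97 0 0; 0 0 0 0.64 -0.97 0 0; 0 0 0 0.64 -0.97 0 0; 0 0 0 0.64 -0.97 0 0; 0 0 0 0.64 -0.97 0 0; 0 0 0 0.64 -0.97 0 0; 0 0 0 0.64 -0.97 0 0;0 0 0 0.64 -0.97 0 0'
python3 -m jog '0 0 0 0.64 -0.97 0 0; 0 0 0 0.64 -0.97 0 0;0 0 1 0 0 0 0;0 0 1 0 0 0 0;0 0 1 0 0 0 0;0 0 1 0 0 0 0;0 0 1 0 0 0 0;0 0 1 0 0 0 0'
python3 -m jog '0 0 1 0 0 0 0;0 0 1 0 0 0 0;0 0 1 0 0 0 0;0 0 1 0 0 0 0;0 0 1 0 0 0 0;0 0 1 0 0 0 0;0 0 1 0 0 0 0;0 0 1 0 0 0 0'
python3 -m jog '0 0 1 0 0 0 0;0 0 1 0 0 0 0;0 0 1 0 0 0 -0.2;0 0 1 0 0 0 -0.2;0 0 0.94 0 0 0 -0.2'
python3 - <<'E'
from h import *
p,d,K,W=snap('wrist','w1.png'); np.savez('w1.npz',p=p,d=d,K=K,W=W); rows([.4545,-.369,.12],99.93); print(ctrl.get_obs()['joint_pos'])
E
```

```text
clock: 2.9
tool_pos: [0.3518, 0.3773, 0.2268]
orientation: [180.0, 0.0, -151.4]
force: [-0.0, 0.6, -0.5]
opening: 0.0441
clock: 3.9
tool_pos: [0.4973, 0.0933, 0.2263]
orientation: [-180.0, -0.0, -151.4]
force: [-0.2, -0.4, 0.1]
opening: 0.0441
clock: 4.9
tool_pos: [0.4645, -0.2779, 0.2269]
orientation: [-180.0, 0.0, -151.4]
force: [1.4, -0.5, 0.2]
opening: 0.0441
clock: 5.9
tool_pos: [0.4569, -0.3689, 0.2266]
orientation: [180.0, 0.0, 174.0]
force: [0.1, 0.3, 1.1]
opening: 0.0438
clock: 6.9
tool_pos: [0.457, -0.3689, 0.2267]
orientation: [180.0, 0.0, 128.2]
force: [-0.4, -0.1, 0.3]
opening: 0.0436
clock: 7.52
tool_pos: [0.457, -0.3689, 0.2267]
orientation: [180.0, 0.0, 99.9]
force: [-0.3, -0.3, -0.4]
opening: 0.035
shift units [ 0.008 -0.061  2.666] turn options [[ 0.    0.   -0.05]
 [ 0.   -0.   31.37]]
[-1.98534502e+01  1.23386557e+01 -1.07506120e+01 -2.43662412e-03
 -6.69027652e+01 -6.05022352e+01]
```

View pics/w1.png

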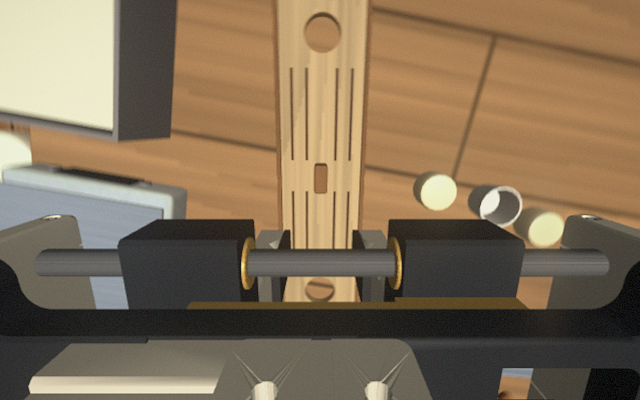

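```bash
python3 - <<'E'
from h import *
z=np.load('w1.npz'); p,d,K,W=[z[k] for k in 'pdKW']; P=cloud(d,K,W)
Z=P[...,2]; box=np.zeros(Z.shape,bool); box[150:205,295:345]=1
m=box&(Z>0.030); print(np.nanmedian(Z[m]), m.sum(), np.where(m)[0].min(),np.where(m)[0].max(),np.where(m)[1].min(),np.where(m)[1].max())
c=(P[m][:,:2]*1000).astype(np.float32); print(cv2.minAreaRect(c), c.mean(0))
print('table',np.nanmedian(Z[160:200,385:410]))
# board edges
m=np.zeros(Z.shape,bool); m[0:160,270:375]=1; m&=(Z>0.009)&(Z<0.03)
c=(P[m][:,:2]*1000).astype(np.float32); print(cv2.minAreaRect(c))
for n in ['lower_board_grip','lower_board']: print(nets.boxes_of(n,'wrist')[:2])
E
```

```text
0.044252541791822586 374 164 192 314 326
((450.325439453125, -372.1437683105469), (32.93137741088867, 14.447808265686035), 9.843063354492188) [ 449.54816 -372.2948 ]
table 0.0006037732978501076
((343.3455810546875, -390.9611511230469), (177.21202087402344, 110.41376495361328), 9.881020545959473)
[{'location': [0.3944, -0.3759, 0.0098], 'score': 0.77}]
[{'location': [0.3931, -0.3789, 0.0151], 'score': 0.62}]
```

```bash
python3 - <<'E'
from h import *
rows([.4503,-.3722,.017],99.88)
E
```

```text
shift units [-0.05  -0.179  5.241] turn options [[  0.     0.     0.05]
 [ -0.     0.   -31.37]]
```

```bash
python3 -m jog '0 0 0 -0.05 -0.18 0.9 -0.2; 0 0 0 0 0 1 -0.2; 0 0 0 0 0 1 -0.2;0 0 0 0 0 1 -0.2; 0 0 0 0 0 0.7 -0.2; 0 0 0 0 0 0.4 -0.2;0 0 0 0 0 0.24 -0.2;0 0 0 0 0 0 -0.2'
python3 -m jog '0 0 0 0 0 0 -1;0 0 0 0 0 0 -1;0 0 0 0 0 0 -1;0 0 0 0 0 0 -1'
python3 -m jog '0 0 0 0 0 -0.3 -1;0 0 0 0 0 -0.7 -1;0 0 0 0 0 -1 -1;0 0 0 0 0 -1 -1;0 0 0 0 0 -1 -1;0 0 0 0 0 -0.5 -1;0 0 0 0 0 0 -1'
```

```text
clock: 8.68
tool_pos: [0.4503, -0.3722, 0.017]
orientation: [-180.0, -0.0, 100.1]
force: [0.2, -0.0, -0.8]
opening: 0.0349
clock: 9.18
tool_pos: [0.4505, -0.3721, 0.0177]
orientation: [180.0, 0.0, 100.1]
force: [-1.7, 3.0, 6.2]
opening: 0.0161
clock: 10.05
tool_pos: [0.4506, -0.3724, 0.1987]
orientation: [179.9, 0.1, 100.1]
force: [0.4, 0.2, -4.9]
opening: 0.0159
```

```bash
python3 -m jog '0 0 -1 0 0 0 -1;0 0 -1 0 0 0 -1;0 0 -1 0 0 0 -1;0 0 -1 0 0 0 -1;0 0 -1 0 0 0 -1;0 0 -1 0 0 0 -1;0 0 -1 0 0 0 -1;0 0 -1 0 0 0 -1'
python3 -m jog '0 0 -1 0 0 0 -1;0 0 -1 0 0 0 -1;0 0 -1 0 0 0 -1;0 0 -1 0 0 0 -1;0 0 -1 0 0 0 -1;0 0 -1 0 0 0 -1;0 0 -0.72 0 0 0 -1'
python3 - <<'E'
from h import *
z=np.load('top0.npz'); p,d,K,W=[z[k] for k in 'pdKW']; P=cloud(d,K,W); Z=P[...,2]
box=np.zeros(Z.shape,bool); box[240:270,440:470]=1; m=box&(Z>0.032)
c=(P[m][:,:2]*1000).astype(np.float32); print('lower grip top',m.sum(),cv2.minAreaRect(c),c.mean(0))
box[:]=0; box[250:275,165:190]=1; m=box&(Z>0.032)
c=(P[m][:,:2]*1000).astype(np.float32); print('cover grip top',m.sum(),cv2.minAreaRect(c),c.mean(0))
box[:]=0; box[150:220,220:390]=1
for lo,hi in [(.075,.09),(.09,.1),(.1,.112),(.112,.13)]:
  for s in (0,1):
    m=box&(Z>lo)&(Z<hi); m[:,300:] &= (s==1); m[:,:300]&=(s==0)
    c=P[m]; print(lo,s,len(c),((c.min(0)+c.max(0))/2).round(4),c.mean(0).round(4))
rows([.6555,.0365,.199],184.4); print(ctrl.get_obs()['orientation'])
E
```

```text
clock: 11.05
tool_pos: [0.4492, -0.3715, 0.195]
orientation: [-180.0, -0.2, 146.1]
force: [-0.3, -0.1, -3.9]
opening: 0.0155
clock: 11.92
tool_pos: [0.4492, -0.3715, 0.1949]
orientation: [179.9, -0.2, -175.5]
force: [-0.2, 0.7, -4.6]
opening: 0.0154
lower grip top 88 ((454.2039794921875, -368.1399230957031), (33.268394470214844, 16.495737075805664), 8.855094909667969) [ 454.50452 -367.48767]
cover grip top 91 ((447.9455871582031, 372.974853515625), (18.53429412841797, 31.816843032836914), 89.60887908935547) [448.2466  373.05774]
0.075 0 14 [0.6395 0.1979 0.0832] [0.6373 0.1963 0.0848]
0.075 1 15 [ 0.6663 -0.1266  0.0825] [ 0.6627 -0.1256  0.084 ]
0.09 0 8 [0.642  0.1991 0.0946] [0.6405 0.1961 0.0927]
0.09 1 6 [ 0.6647 -0.1261  0.092 ] [ 0.6632 -0.1246  0.0921]
0.1 0 9 [0.6438 0.2006 0.1108] [0.6429 0.2003 0.1109]
0.1 1 11 [ 0.6686 -0.1281  0.1064] [ 0.6662 -0.1265  0.109 ]
0.112 0 48 [0.6431 0.2002 0.1187] [0.643 0.199 0.118]
0.112 1 46 [ 0.6692 -0.1278  0.1185] [ 0.669  -0.1277  0.1179]
shift units [-5.951  9.76  -0.098] turn options [[ 2.000e-02 -3.000e-02  3.000e-02]
 [ 4.000e-02  3.000e-02 -3.139e+01]]
[ 1.79886923e+02 -1.50874262e-01 -1.75450257e+02]
```

```bash
python3 -m jog '0 0 0 -0.3 0.5 0 -1;0 0 0 -0.6 1 0 -1;0 0 0 -0.6 1 0 -1;0 0 0 -0.6 1 0 -1;0 0 0 -0.6 1 0 -1;0 0 0 -0.6 1 0 -1;0 0 0 -0.6 1 0 -1;0 0 0 -0.6 1 0 -1'
python3 -m jog '0 0 0 -0.6 1 0 -1;0 0 0 -0.6 1 0 -1;0 0 0 -0.25 0.26 0.2 -1;0 0 0 0 0 0.4 -1;0 0 0 0 0 0.2 -1;0 0 0 0 0 0 -1;0 0 0 0 0 0 -1'
python3 - <<'E'
from h import *
p,d,K,W=snap('top'); np.savez('top1.npz',p=p,d=d,K=K,W=W)
cv2.imwrite('pics/top1.png',cv2.resize(p[120:260,200:420,::-1],None,fx=3.6,fy=3.6,interpolation=cv2.INTER_CUBIC))
p,d,K,W=snap('scene'); np.savez('sc1.npz',p=p,d=d,K=K,W=W)
cv2.imwrite('pics/sc1.png',cv2.resize(p[130:300,260:420,::-1],None,fx=3.5,fy=3.5,interpolation=cv2.INTER_CUBIC))
rows([.6555,.0365,.199],184.4); print(ctrl.get_obs()['joint_pos'])
E
```

```text
clock: 12.92
tool_pos: [0.606, -0.0578, 0.195]
orientation: [180.0, -0.2, -175.6]
force: [0.9, -1.2, -5.0]
opening: 0.0158
clock: 13.8
tool_pos: [0.6575, 0.0346, 0.1655]
orientation: [-180.0, 0.0, -175.6]
force: [0.1, -0.1, -3.8]
opening: 0.0159
shift units [ 0.051  0.043 -0.83 ] turn options [[ 0.000e+00  1.000e-02 -0.000e+00]
 [ 2.000e-02 -0.000e+00  3.141e+01]]
[ 1.99782350e+01  2.13502446e+01 -6.32310917e+00  9.66194956e-03
 -6.22530604e+01 -1.56020252e+01]
```

View pics/top1.png

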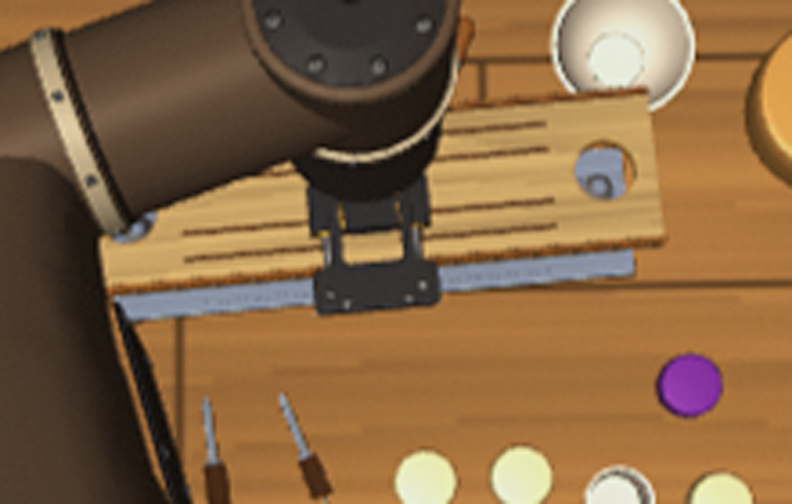

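View pics/sc1.png

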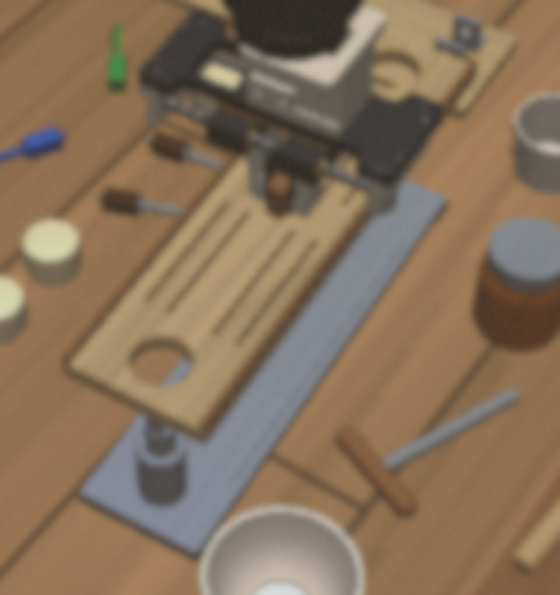

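```bash
cat > hole.py <<'E'
from h import *
def hole(npz,box,ztop,zb):
    z=np.load(npz); p,d,K,W=[z[k] for k in 'pdKW']; P=cloud(d,K,W); Z=P[...,2]
    v0,v1,u0,u1=box
    hsv=cv2.cvtColor(p,cv2.COLOR_RGB2HSV)
    wood=(hsv[...,1]>70)&(Z>zb)
    sub=np.zeros(Z.shape,np.uint8); sub[v0:v1,u0:u1]=(~wood)[v0:v1,u0:u1]
    n,l,st,c=cv2.connectedComponentsWithStats(sub,connectivity=4); print(st[1:].tolist())
    k=1+np.argmax(st[1:,4]); cs,_=cv2.findContours((l==k).astype(np.uint8),cv2.RETR_EXTERNAL,cv2.CHAIN_APPROX_NONE)
    e=cv2.fitEllipse(cs[0]); print('ellipse',e,'world',ray(*e[0],ztop,K,W).round(4))
    box2=np.zeros(Z.shape,bool); box2[v0:v1,u0:u1]=1
    return P,Z,box2
E
python3 - <<'E'
from hole import *
P,Z,b=hole('top1.npz',(155,182,355,380),.162,.14)
print('board z',np.nanmedian(Z[165:180,330:345]))
m=b&(Z>.075)&(Z<.135); print('dowel',m.sum(),P[m].mean(0),np.argwhere(m).mean(0))
m=b&(Z>.110)&(Z<.135); print('dowel tip',m.sum(),P[m].mean(0),np.argwhere(m).mean(0))
z=np.load('top1.npz'); p,d,K,W=[z[k] for k in 'pdKW']
hsv=cv2.cvtColor(p,cv2.COLOR_RGB2HSV)
# board rectangle yaw: far edge and near edge, right part
m=(Z>.145)&(Z<.175); m[:,:330]=0; m[:,395:]=0
c=(P[m][:,:2]*1000).astype(np.float32); print(m.sum(),cv2.minAreaRect(c))
E
```

```text
[[360, 160, 16, 15, 202], [356, 181, 1, 1, 1]]
ellipse ((367.5035400390625, 167.07142639160156), (14.497535705566406, 15.828926086425781), 116.96992492675781) world [ 0.6708 -0.1272  0.162 ]
board z 0.16193774534953764
dowel 46 [ 0.66987116 -0.12815659  0.1175546 ] [171.02173913 365.86956522]
dowel tip 42 [ 0.66957402 -0.12808397  0.11837206] [171.07142857 365.88095238]
2163 ((670.45166015625, -96.36510467529297), (112.22476196289062, 135.33026123046875), 4.0596184730529785)
```

```bash
python3 - <<'E'
from h import *
z=np.load('top1.npz'); p,d,K,W=[z[k] for k in 'pdKW']; P=cloud(d,K,W);Z=P[...,2]
m=(Z>.14)&(Z<.18)
def edge(m,us,last,zz):
    out=[]
    for u in us:
        v=np.where(m[120:260,u])[0]
        if len(v): out.append(ray(u,120+(v.max()+.5 if last else v.min()-.5),zz,K,W)[:2])
    return np.array(out)
def lin(X,n):
    for _ in range(4):
        k=np.polyfit(X[:,1],X[:,0],1); r=X[:,0]-np.polyval(k,X[:,1]); X=X[abs(r)<max(2*r.std(),1e-4)]
    print(n,len(X),'angle',np.degrees(np.arctan(-k[0])).round(2),'x at y=.035',np.polyval(k,.035).round(4),'res',r.std().round(5)); 
lin(edge(m,list(range(240,284))+list(range(325,380)),True,.162),'board near')
lin(edge(m,list(range(328,378)),False,.162),'board far')
# frame from top0
z=np.load('top0.npz'); p=z['p']; hsv=cv2.cvtColor(p,cv2.COLOR_RGB2HSV)
m=hsv[...,1]<90; m[:150]=0; m[220:]=0
lin(edge(m,range(240,365),True,.012),'frame near')
m[:158]=0
lin(edge(m,range(240,355),False,.012),'frame far')
E
```

```text
board near 98 angle 4.31 x at y=.035 0.6032 res 0.00072
board far 49 angle 4.32 x at y=.035 0.7171 res 0.00071
frame near 125 angle 4.37 x at y=.035 0.6049 res 0.0008
frame far 115 angle 4.48 x at y=.035 0.7066 res 0.00083
```

```bash
python3 -m jog '0 0 -0.02 0.04 -0.03 0.2 -1;0 0 0 0 0 0.5 -1;0 0 0 0 0 0.5 -1;0 0 0 0 0 0.3 -1;0 0 0 0 0 0 -1;0 0 0 0 0 0 -1'
python3 - <<'E'
from hole import *
p,d,K,W=snap('top'); np.savez('top2.npz',p=p,d=d,K=K,W=W)
cv2.imwrite('pics/top2.png',cv2.resize(p[120:260,200:420,::-1],None,fx=3.6,fy=3.6,interpolation=cv2.INTER_CUBIC))
p,d,K,W=snap('scene'); cv2.imwrite('pics/sc2.png',cv2.resize(p[130:300,260:420,::-1],None,fx=3.5,fy=3.5,interpolation=cv2.INTER_CUBIC))
E
```

```text
clock: 14.65
tool_pos: [0.6565, 0.0342, 0.1057]
orientation: [-180.0, 0.1, -175.5]
force: [-0.3, -1.2, -4.8]
opening: 0.0161
```

View pics/top2.png

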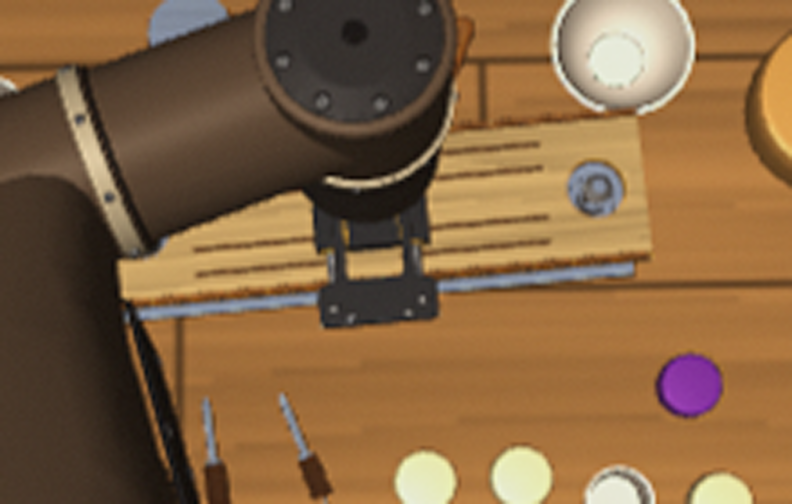

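View pics/sc2.png

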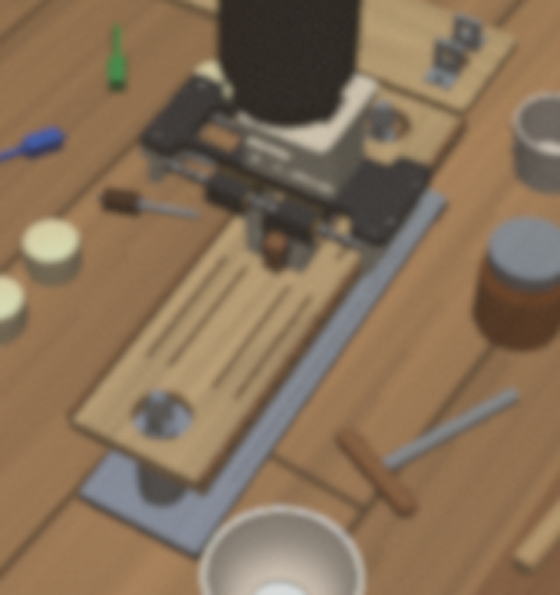

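```bash
python3 - <<'E'
from hole import *
z=np.load('top2.npz'); p,d,K,W=[z[k] for k in 'pdKW']; P=cloud(d,K,W);Z=P[...,2]
hsv=cv2.cvtColor(p,cv2.COLOR_RGB2HSV)
print('board z',np.nanmedian(Z[172:180,330:345]))
sub=np.zeros(Z.shape,np.uint8); v0,v1,u0,u1=160,185,353,380; sub[v0:v1,u0:u1]=(hsv[...,1]<85)[v0:v1,u0:u1]
n,l,st,c=cv2.connectedComponentsWithStats(sub,connectivity=4); k=1+np.argmax(st[1:,4]);print(st[k])
cs,_=cv2.findContours((l==k).astype(np.uint8),cv2.RETR_EXTERNAL,cv2.CHAIN_APPROX_NONE); e=cv2.fitEllipse(cs[0]); print(e,ray(*e[0],.102,K,W))
b=np.zeros(Z.shape,bool); b[v0:v1,u0:u1]=1
m=b&(Z>.113); print(m.sum(),P[m].mean(0))
rows([.6565,.0342,.0295],184.43)
E
```

```text
board z 0.10244329890896364
[357 165  16  16 187]
((364.97198486328125, 172.0335235595703), (13.885783195495605, 15.319467544555664), 131.40635681152344) [ 0.67037969 -0.12760427  0.102     ]
42 [ 0.66867596 -0.12831436  0.11879447]
shift units [ 5.000e-03 -1.000e-03  1.911e+00] turn options [[ 0.00e+00  2.00e-02  2.00e-02]
 [-2.00e-02  0.00e+00 -3.14e+01]]
```

```bash
python3 -m jog '0 0 0 0.03 -0.015 0.2 -1;0 0 0 0 0 0.3 -1;0 0 0 0 0 0.3 -1;0 0 0 0 0 0.3 -1;0 0 0 0 0 0.2 -1'
python3 -m jog '0 0 0 0 0 0.2 -1;0 0 0 0 0 0.2 -1;0 0 0 0 0 0.15 -1;0 0 0 0 0 0.05 -1;0 0 0 0 0 0 -1;0 0 0 0 0 0 -1'
```

```text
clock: 15.38
tool_pos: [0.6544, 0.0333, 0.0516]
orientation: [-180.0, -0.1, -175.5]
force: [-0.3, -0.2, -4.2]
opening: 0.0158
clock: 16.12
tool_pos: [0.6549, 0.0334, 0.0297]
orientation: [180.0, 0.0, -175.5]
force: [-4.8, 1.0, 5.7]
opening: 0.0159
```

```bash
python3 -m jog '0 0 0 0 0 0 -0.2;0 0 0 0 0 0 -0.2;0 0 0 0 0 0 -0.2;0 0 0 0 0 -0.5 -0.2;0 0 0 0 0 -1 -0.2;0 0 0 0 0 -1 0.3;0 0 0 0 0 -1 0.6;0 0 0 0 0 -1 0.6'
python3 -m jog '0 0 0 1 -0.2 -0.5 0.6;0 0 0 1 -0.2 0 0.6;0 0 0 1 -0.2 0 0.6;0 0 0 1 -0.2 0 0.6;0 0 0 0.2 0 0 0.6;0 0 0 0 0 0 0.6'
python3 - <<'E'
from h import *
p,d,K,W=snap('wrist','w3.png'); np.savez('w3.npz',p=p,d=d,K=K,W=W)
for r in nets.boxes_of('cheese0','wrist'): print('w',round(r['score'],2),np.round(r['location'],4))
p,d,K,W=snap('top','top3.png'); np.savez('top3.npz',p=p,d=d,K=K,W=W)
for r in nets.boxes_of('cheese0','top'): print('t',round(r['score'],2),np.round(r['location'],4))
E
```

```text
clock: 17.12
tool_pos: [0.6548, 0.0334, 0.2103]
orientation: [180.0, 0.0, -175.5]
force: [0.2, -1.0, -0.7]
opening: 0.0595
clock: 17.88
tool_pos: [0.4902, -0.0117, 0.2296]
orientation: [180.0, 0.1, -175.5]
force: [0.5, -0.6, -0.0]
opening: 0.0705
w 0.94 [ 0.4639 -0.0765  0.0361]
w 0.89 [ 0.5318 -0.1923  0.0351]
w 0.73 [ 0.4603 -0.0079  0.0345]
w 0.57 [ 0.4431 -0.209   0.0313]
w 0.23 [ 0.6594 -0.128   0.0664]
t 0.7 [ 0.4443 -0.2204  0.0337]
t 0.68 [ 0.5298 -0.2068  0.0404]
t 0.61 [ 0.4552 -0.0836  0.0335]
```

View pics/w3.png

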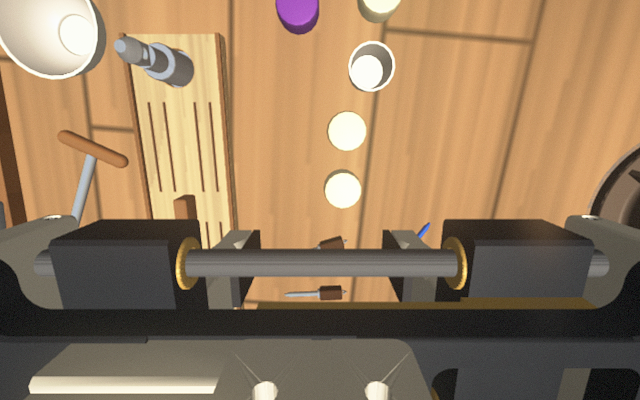

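View pics/top3.png

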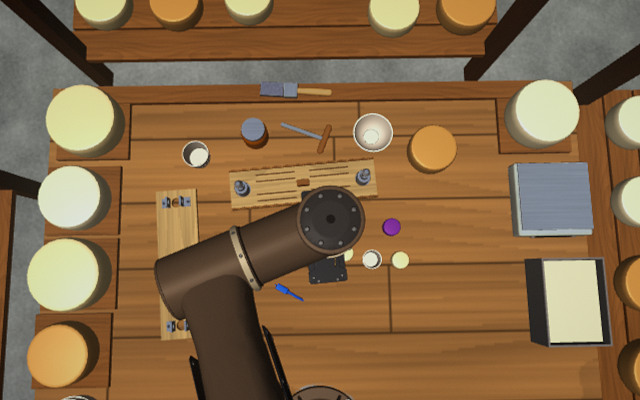

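```bash
cat > ch.py <<'E'
from h import *
def cheeses(npz,zt=.034):
    z=np.load(npz); p,d,K,W=[z[k] for k in 'pdKW']; P=cloud(d,K,W);Z=P[...,2]
    hsv=cv2.cvtColor(p,cv2.COLOR_RGB2HSV)
    m=(Z>zt-.006)&(Z<zt+.006)
    n,l,st,c=cv2.connectedComponentsWithStats(m.astype(np.uint8),connectivity=4)
    for k in range(1,n):
        if st[k,4]>150:
            q=l==k; X=P[q]; r=cv2.minEnclosingCircle((X[:,:2]*1000).astype(np.float32)); cen=(X[:,:2].max(0)+X[:,:2].min(0))/2
            if 15<r[1]<45: print(st[k].tolist(),'c',np.round(r[0],1),'r',round(r[1],1),'bb',cen.round(4),'mean',X.mean(0).round(4),'hs',hsv[q][:,:2].mean(0).round())
E
python3 - <<'E'
from ch import *
cheeses('w3.npz')
z=np.load('w3.npz'); p,d,K,W=[z[k] for k in 'pdKW']; P=cloud(d,K,W);Z=P[...,2]
b=np.zeros(Z.shape,bool); b[185:215,165:205]=1; m=b&(Z>.05)&(Z<.062); c=(P[m][:,:2]*1000).astype(np.float32); print('grip',m.sum(),cv2.minAreaRect(c),Z[m].mean())
b[:]=0; b[20:100,110:200]=1; m=b&(Z>.112); print('tip',m.sum(),P[m].mean(0))
m=b&(Z>.059)&(Z<.069);c=(P[m][:,:2]*1000).astype(np.float32); print('shoulder',m.sum(),cv2.minEnclosingCircle(c),P[m].mean(0))
E
```

```text
[5, 0, 63, 74, 1048] c [ 811.1 -148.1] r 41.9 bb [ 0.8129 -0.1498] mean [ 0.8282 -0.1503  0.0341] hs [18. 43.]
[80, 0, 26, 74, 277] c [ 758.9 -152.7] r 38.0 bb [ 0.7547 -0.1528] mean [ 0.747  -0.1505  0.0341] hs [19. 50.]
[275, 0, 44, 28, 985] c [ 532.5 -205.5] r 23.4 bb [ 0.5325 -0.1965] mean [ 0.5316 -0.1966  0.0338] hs [143. 132.]
[360, 0, 41, 16, 461] c [ 443.1 -216. ] r 21.5 bb [ 0.4431 -0.2096] mean [ 0.443  -0.2091  0.0333] hs [28. 39.]
[353, 43, 41, 41, 270] c [ 444.  -149.6] r 24.0 bb [ 0.4446 -0.1516] mean [ 0.4373 -0.1596  0.0346] hs [20. 45.]
[327, 111, 39, 40, 1239] c [465.7 -77.1] r 23.3 bb [ 0.4658 -0.077 ] mean [ 0.4661 -0.0775  0.0342] hs [30. 23.]
[324, 171, 37, 37, 1067] c [463.7  -5.7] r 23.6 bb [ 0.4638 -0.0057] mean [ 0.4639 -0.0067  0.0342] hs [30. 20.]
grip 251 ((654.8895263671875, 25.21131134033203), (16.226837158203125, 19.574861526489258), 2.645519495010376) 0.05550427383032719
tip 490 [ 0.66411592 -0.13001736  0.1182541 ]
shoulder 571 ((667.0038452148438, -131.08010864257812), 18.001466751098633) [ 0.66058494 -0.12925083  0.06412374]
```

```bash
python3 - <<'E'
from h import *
rows([.4638,-.0057,.010],184.43)
E
```

```text
shift units [0.657 0.199 5.467] turn options [[-0.00e+00 -0.00e+00  2.00e-02]
 [ 1.00e-02 -0.00e+00 -3.14e+01]]
```

```bash
python3 -m jog '0 0 0 0.66 0.2 0.5 0.6;0 0 0 0 0 1 0.6;0 0 0 0 0 1 0.6;0 0 0 0 0 1 0.6;0 0 0 0 0 1 0.6;0 0 0 0 0 0.6 0.6;0 0 0 0 0 0.35 0.6;0 0 0 0 0 0 0.6'
python3 -m jog '0 0 0 0 0 0 -1;0 0 0 0 0 0 -1;0 0 0 0 0 0 -1;0 0 0 0 0 0 -1'; python3 - <<'E'
from h import *
rows([.6508,.0819,.15],184.43)
E
```

```text
clock: 19.08
tool_pos: [0.4625, -0.0061, 0.0095]
orientation: [-179.9, -0.2, -175.5]
force: [-0.8, -0.5, 0.2]
opening: 0.07
clock: 19.58
tool_pos: [0.4634, -0.0057, 0.0116]
orientation: [180.0, 0.1, -175.5]
force: [-0.6, 0.4, 5.9]
opening: 0.0478
shift units [-4.849  1.814 -3.455] turn options [[ 0.00e+00  1.00e-02  2.00e-02]
 [-2.00e-02  1.00e-02 -3.14e+01]]
```

```bash
python3 -m jog '0 0 0 0 0 -0.5 -1;0 0 0 0 0 -1 -1;0 0 0 -0.5 0.2 -1 -1;0 0 0 -1 0.4 0 -1;0 0 0 -1 0.4 0 -1;0 0 0 -1 0.4 0 -1;0 0 0 -1 0.4 0 -1;0 0 0 -0.35 0.01 0 -1'
python3 - <<'E'
from h import *
rows([.6508,.0819,.0375],184.43)
E
```

```text
clock: 20.58
tool_pos: [0.6521, 0.0826, 0.1102]
orientation: [-180.0, -0.0, -175.4]
force: [-1.4, -0.1, -0.6]
opening: 0.0476
shift units [ 0.033 -0.016  1.818] turn options [[-0.000e+00 -0.000e+00  3.000e-02]
 [ 0.000e+00 -0.000e+00 -3.139e+01]]
```

```bash
python3 -m jog '0 0 0.02 0.02 0 0.6 -1;0 0 0 0 0 0.6 -1;0 0 0 0 0 0.4 -1;0 0 0 0 0 0.2 -1;0 0 0 0 0 0.03 -1;0 0 0 0 0 0 -1'
python3 -m jog '0 0 0 0 0 0 0.3;0 0 0 0 0 0 0.3;0 0 0 0 0 -0.3 0.3;0 0 0 0 0 -1 0.6;0 0 0 0 0 -1 0.6'
python3 - <<'E'
from h import *
rows([.4658,-.077,.08],184.43)
E
```

```text
clock: 21.32
tool_pos: [0.6502, 0.0816, 0.0384]
orientation: [180.0, 0.1, -175.6]
force: [0.4, -0.1, 0.7]
opening: 0.0476
clock: 21.95
tool_pos: [0.6498, 0.0814, 0.1316]
orientation: [-180.0, 0.0, -175.6]
force: [0.5, 1.3, 1.1]
opening: 0.0689
shift units [ 4.892 -3.594  1.29 ] turn options [[-0.    0.   -0.  ]
 [ 0.    0.   31.41]]
```

```bash
python3 -m jog '0 0 0 0.9 -0.35 0 0.6;0 0 0 1 -0.45 0 0.6;0 0 0 1 -0.45 0 0.6;0 0 0 1 -0.45 0 0.6;0 0 0 1 -0.3 0 0.6'
python3 - <<'E'
from ch import *
p,d,K,W=snap('wrist','w4.png'); np.savez('w4.npz',p=p,d=d,K=K,W=W)
cheeses('w4.npz'); print('--'); cheeses('w4.npz',.06)
E
```

```text
clock: 22.58
tool_pos: [0.4596, -0.014, 0.1307]
orientation: [180.0, 0.1, -175.6]
force: [0.2, 0.0, 0.6]
opening: 0.0702
[322, 6, 61, 59, 652] c [ 445.5 -149.6] r 24.2 bb [ 0.4462 -0.1522] mean [ 0.4427 -0.1616  0.0347] hs [19. 45.]
[67, 20, 34, 49, 524] c [ 664.8 -130.1] r 17.8 bb [ 0.6598 -0.1301] mean [ 0.6536 -0.1277  0.0342] hs [17. 36.]
[293, 104, 55, 56, 2338] c [465.3 -77. ] r 23.6 bb [ 0.4656 -0.0768] mean [ 0.4655 -0.0775  0.0343] hs [29. 30.]
--
[16, 2, 59, 60, 1622] c [ 666.2 -131.1] r 18.4 bb [ 0.6653 -0.131 ] mean [ 0.6585 -0.1291  0.0624] hs [74. 23.]
```

View pics/w4.png

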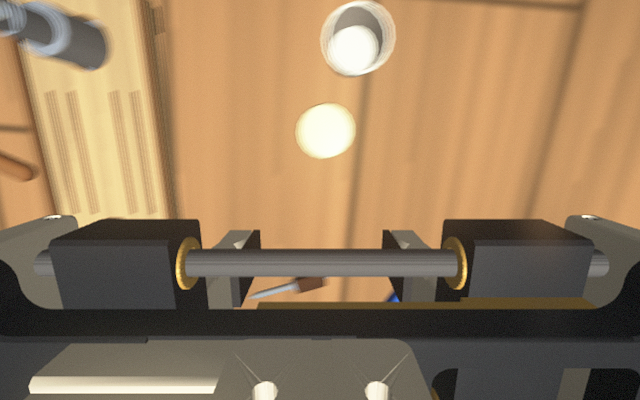

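```bash
python3 - <<'E'
from h import *
rows([.4655,-.077,.010],184.43)
E
```

```text
shift units [-0.168 -1.553  3.002] turn options [[ 1.000e-02 -2.000e-02 -2.000e-02]
 [-3.000e-02 -1.000e-02  3.139e+01]]
```

```bash
python3 -m jog '0 0 0 -0.1 -0.8 0.3 0.6;0 0 0 -0.07 -0.75 0.5 0.6;0 0 0 0 0 0.8 0.6;0 0 0 0 0 0.8 0.6;0 0 0 0 0 0.45 0.6;0 0 0 0 0 0.15 0.6;0 0 0 0 0 0 0.6'
python3 -m jog '0 0 0 0 0 0 -1;0 0 0 0 0 0 -1;0 0 0 0 0 0 -1;0 0 0 0 0 0 -1'; python3 - <<'E'
from h import *
rows([.6582,-.0139,.11],184.43)
E
```

```text
clock: 23.5
tool_pos: [0.4725, -0.0745, 0.0102]
orientation: [-180.0, 0.0, -175.6]
force: [-0.0, -0.2, 0.6]
opening: 0.0699
clock: 24.0
tool_pos: [0.4722, -0.0745, 0.0102]
orientation: [180.0, 0.0, -175.6]
force: [-1.5, 0.5, 6.4]
opening: 0.0474
shift units [-4.753  1.153 -2.491] turn options [[ 0.000e+00  1.000e-02 -0.000e+00]
 [ 1.000e-02 -0.000e+00  3.141e+01]]
```

```bash
python3 -m jog '0 0 0 0 0 -0.5 -1;0 0 0 0 0 -1 -1;0 0 0 -0.5 0.1 -1 -1;0 0 0 -1 0.3 0 -1;0 0 0 -1 0.3 0 -1;0 0 0 -1 0.3 0 -1;0 0 0 -0.9 0.2 0 -1;0 0 0 -0.35 0 0 -1'
python3 -m jog '0 0 0 0 0 0 -1'
python3 - <<'E'
from h import *
rows([.6582,-.0125,.0375],184.43)
E
```

```text
clock: 25.0
tool_pos: [0.6593, -0.0114, 0.109]
orientation: [-180.0, -0.0, -175.6]
force: [-0.6, -0.2, -1.0]
opening: 0.0473
clock: 25.12
tool_pos: [0.6578, -0.0122, 0.1089]
orientation: [-180.0, -0.1, -175.6]
force: [-0.9, -0.6, -0.3]
opening: 0.0477
shift units [-0.011 -0.009  1.786] turn options [[-0.000e+00 -1.000e-02 -1.000e-02]
 [-2.000e-02  0.000e+00  3.141e+01]]
```

```bash
python3 -m jog '0 0 0 0 0 0.6 -1;0 0 0 0 0 0.6 -1;0 0 0 0 0 0.35 -1;0 0 0 0 0 0.2 -1;0 0 0 0 0 0.03 -1;0 0 0 0 0 0 -1'
python3 -m jog '0 0 0 0 0 0 0.3;0 0 0 0 0 0 0.3;0 0 0 0 0 -0.3 0.3;0 0 0 0 0 -1 0.6;0 0 0 0 0 -1 0.6;0 0 0 0.9 -0.5 0 0.6;0 0 0 1 -0.6 0 0.6;0 0 0 1 -0.6 0 0.6'
python3 -m jog '0 0 0 1 -0.6 0 0.6;0 0 0 1 -0.6 0 0.6;0 0 0 0.75 -0.4 0 0.6;0 0 0 0 0 0 0.6;0 0 0 0 0 0 0.6'
python3 - <<'E'
from ch import *
p,d,K,W=snap('wrist','w5.png'); np.savez('w5.npz',p=p,d=d,K=K,W=W)
cheeses('w5.npz'); rows([.443,-.221,.01],184.43)
p,d,K,W=snap('scene','sc5.png'); p,d,K,W=snap('top','top5.png')
E
```

```text
clock: 25.88
tool_pos: [0.6583, -0.0121, 0.0392]
orientation: [180.0, 0.1, -175.6]
force: [1.2, -0.4, -0.3]
opening: 0.0474
clock: 26.88
tool_pos: [0.5465, -0.0895, 0.1317]
orientation: [-180.0, 0.1, -175.6]
force: [0.4, -0.7, 0.1]
opening: 0.0704
clock: 27.5
tool_pos: [0.4436, -0.1611, 0.1315]
orientation: [-180.0, 0.1, -175.6]
force: [0.4, -0.7, -0.7]
opening: 0.07
[0, 0, 38, 58, 909] c [ 698.4 -285.6] r 28.1 bb [ 0.6979 -0.2856] mean [ 0.6923 -0.2862  0.0338] hs [ 16. 131.]
[301, 103, 54, 56, 2335] c [ 443.  -225.5] r 23.5 bb [ 0.4431 -0.2254] mean [ 0.4433 -0.2259  0.0343] hs [29. 22.]
[198, 118, 54, 54, 2288] c [ 532.2 -206.4] r 23.6 bb [ 0.5318 -0.2065] mean [ 0.531  -0.2071  0.0341] hs [143. 133.]
[8, 178, 20, 45, 460] c [ 721.3 -142. ] r 20.7 bb [ 0.7214 -0.142 ] mean [ 0.7203 -0.1436  0.032 ] hs [ 14. 144.]
[125, 178, 15, 41, 353] c [ 615.7 -151.9] r 19.0 bb [ 0.6165 -0.152 ] mean [ 0.6159 -0.1526  0.0324] hs [ 14. 139.]
[67, 197, 34, 26, 308] c [ 662.  -138.7] r 15.9 bb [ 0.6619 -0.1394] mean [ 0.6555 -0.1412  0.034 ] hs [17. 35.]
[292, 208, 52, 36, 406] c [ 446.2 -147.2] r 23.6 bb [ 0.4463 -0.1424] mean [ 0.4452 -0.1342  0.0346] hs [19. 43.]
shift units [ 0.139 -1.495  3.032] turn options [[-0.000e+00  2.000e-02  0.000e+00]
 [-2.000e-02 -0.000e+00 -3.142e+01]]
```

View pics/w5.png

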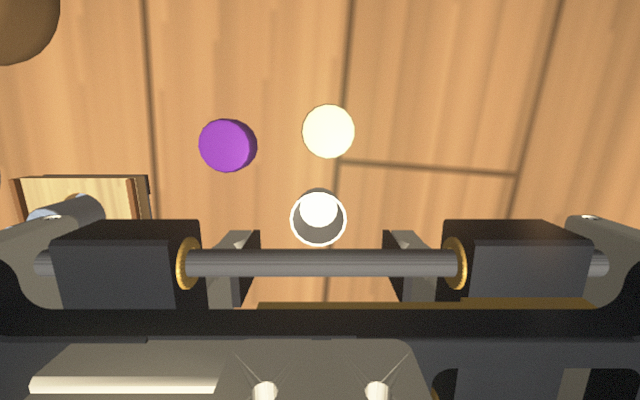

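View pics/sc5.png

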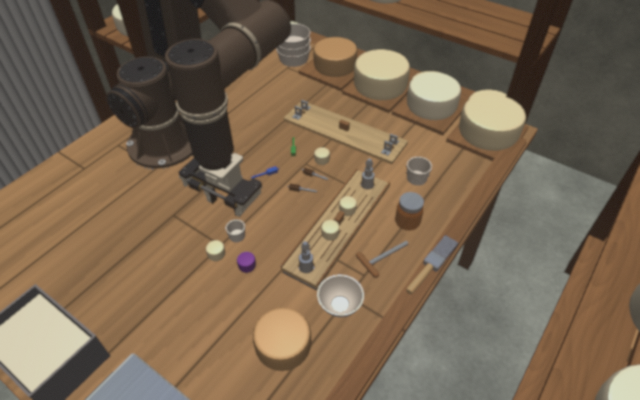

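```bash
python3 -m jog '0 0 0 0.1 -0.8 0 0.6;0 0 0 0.04 -0.8 0.6 0.6;0 0 0 0 0 0.8 0.6;0 0 0 0 0 0.8 0.6;0 0 0 0 0 0.5 0.6;0 0 0 0 0 0.33 0.6;0 0 0 0 0 0 0.6;0 0 0 0 0 0 0.6'
python3 -m jog '0 0 0 0 0 0 -1;0 0 0 0 0 0 -1;0 0 0 0 0 0 -1;0 0 0 0 0 0 -1'; python3 - <<'E'
from h import *
rows([.6623,-.0667,.16],184.43)
E
```

```text
clock: 28.65
tool_pos: [0.4427, -0.2253, 0.01]
orientation: [-180.0, 0.0, -175.6]
force: [-0.6, 0.3, 0.8]
opening: 0.07
clock: 29.15
tool_pos: [0.4422, -0.2254, 0.0098]
orientation: [-180.0, 0.0, -175.6]
force: [-1.3, 0.7, 5.7]
opening: 0.0472
shift units [-5.794  3.531 -3.753] turn options [[-0.000e+00  1.000e-02 -0.000e+00]
 [ 1.000e-02  0.000e+00  3.141e+01]]
```

```bash
python3 -m jog '0 0 0 0 0 -0.5 -1;0 0 0 0 0 -1 -1;0 0 0 0 0 -1 -1;0 0 0 -0.4 0.3 -1 -1;0 0 0 -1 0.6 -0.25 -1;0 0 0 -1 0.6 0 -1;0 0 0 -1 0.6 0 -1;0 0 0 -1 0.6 0 -1'
python3 -m jog '0 0 0 -0.9 0.55 0 -1;0 0 0 -0.5 0.28 0 -1;0 0 0 0 0 0.3 -1;0 0 0 0 0 0.3 -1'
python3 - <<'E'
from h import *
rows([.6623,-.0667,.0365],184.43)
E
```

```text
clock: 30.15
tool_pos: [0.61, -0.1031, 0.1591]
orientation: [180.0, -0.0, -175.6]
force: [1.6, -0.7, -0.4]
opening: 0.0476
clock: 30.65
tool_pos: [0.6615, -0.0669, 0.134]
orientation: [180.0, -0.1, -175.6]
force: [-0.8, 0.5, -1.0]
opening: 0.0473
shift units [-0.023  0.003  2.437] turn options [[ 0.000e+00 -1.000e-02 -1.000e-02]
 [-2.000e-02 -0.000e+00  3.141e+01]]
```

```bash
python3 -m jog '0 0 0 -0.02 0 0.7 -1;0 0 0 0 0 0.7 -1;0 0 0 0 0 0.6 -1;0 0 0 0 0 0.3 -1;0 0 0 0 0 0.12 -1;0 0 0 0 0 0 -1;0 0 0 0 0 0 -1'
python3 -m jog '0 0 0 0 0 0 0.3;0 0 0 0 0 0 0.3;0 0 0 0 0 -0.3 0.3;0 0 0 0 0 -1 0.6;0 0 0 0 0 -1 0.6;0 0 0 0.4 0.6 -0.3 0.6;0 0 0 0.6 0.9 0 0.6;0 0 0 0.6 1 0 0.6'
python3 -m jog '0 0 0 0.5 1 0 0.6;0 0 0 0.5 1 0 0.6;0 0 0 0.5 1 0 0.6;0 0 0 0.5 1 0 0.6;0 0 0 0.4 1 0 0.6;0 0 0 0.23 1 0 0.6;0 0 0 0 0.6 0 0.6;0 0 0 0 0 0 0.6'
python3 - <<'E'
from ch import *
p,d,K,W=snap('wrist','w6.png'); np.savez('w6.npz',p=p,d=d,K=K,W=W)
cheeses('w6.npz'); rows([.463,.223,.01],184.43)
E
```

```text
clock: 31.52
tool_pos: [0.6638, -0.0667, 0.0396]
orientation: [180.0, 0.1, -175.6]
force: [-0.6, -0.6, -0.5]
opening: 0.0472
clock: 32.52
tool_pos: [0.5913, 0.0287, 0.1438]
orientation: [180.0, 0.1, -175.6]
force: [0.2, 0.5, -0.9]
opening: 0.0702
clock: 33.52
tool_pos: [0.4668, 0.2848, 0.1431]
orientation: [180.0, 0.0, -175.5]
force: [0.4, -0.7, 0.2]
opening: 0.0701
[46, 0, 23, 60, 617] c [695.6 156.5] r 22.0 bb [0.6982 0.1565] mean [0.6971 0.1563 0.0321] hs [ 14. 142.]
[129, 67, 23, 43, 323] c [637.6 198.5] r 17.2 bb [0.6311 0.1985] mean [0.6277 0.1995 0.0343] hs [16. 40.]
[64, 91, 18, 38, 366] c [693.3 220.5] r 15.7 bb [0.6927 0.2205] mean [0.6921 0.2207 0.0322] hs [ 14. 139.]
[305, 109, 52, 53, 2126] c [463.2 224.2] r 23.5 bb [0.4633 0.2243] mean [0.4635 0.2237 0.0342] hs [29. 23.]
[25, 183, 53, 37, 413] c [723.4 306.1] r 25.8 bb [0.7232 0.3064] mean [0.7156 0.3019 0.0339] hs [17. 45.]
[0, 189, 19, 40, 480] c [760.2 315.2] r 21.8 bb [0.7609 0.3152] mean [0.7655 0.3169 0.0337] hs [18. 40.]
[319, 276, 33, 7, 170] c [446.1 365.7] r 16.5 bb [0.4461 0.3647] mean [0.4463 0.3643 0.0349] hs [ 14. 112.]
shift units [ 0.21  -1.505  3.32 ] turn options [[ 0.000e+00  0.000e+00  1.000e-02]
 [-0.000e+00  0.000e+00 -3.141e+01]]
```

View pics/w6.png

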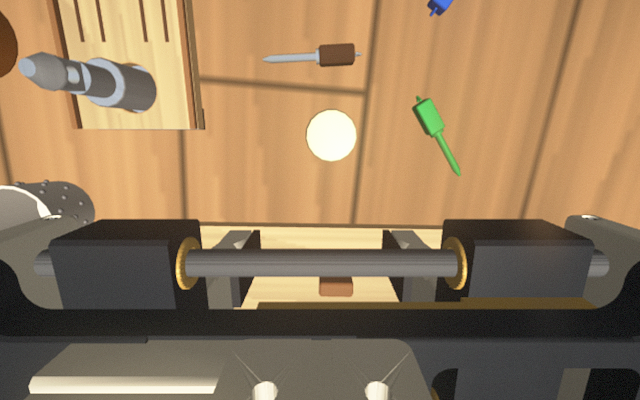

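```bash
python3 -m jog '0 0 0 0.2 -0.8 0.2 0.6;0 0 0 0 -0.67 0.6 0.6;0 0 0 0 0 0.8 0.6;0 0 0 0 0 0.8 0.6;0 0 0 0 0 0.6 0.6;0 0 0 0 0 0.32 0.6;0 0 0 0 0 0 0.6;0 0 0 0 0 0 0.6'
python3 -m jog '0 0 0 0 0 0 -1;0 0 0 0 0 0 -1;0 0 0 0 0 0 -1;0 0 0 0 0 0 -1'; python3 - <<'E'
from h import *
rows([.6467,.1347,.16],184.43)
E
```

```text
clock: 34.58
tool_pos: [0.4637, 0.2242, 0.0106]
orientation: [180.0, 0.1, -175.6]
force: [0.2, 1.6, -0.0]
opening: 0.0702
clock: 35.08
tool_pos: [0.4632, 0.2242, 0.0101]
orientation: [180.0, 0.0, -175.6]
force: [-1.6, 0.8, 5.5]
opening: 0.0472
shift units [-4.403 -2.584 -3.745] turn options [[ 0.000e+00  0.000e+00 -0.000e+00]
 [ 1.000e-02 -0.000e+00  3.142e+01]]
```

```bash
python3 -m jog '0 0 0 0 0 -0.5 -1;0 0 0 0 0 -1 -1;0 0 0 0 0 -1 -1;0 0 0 -0.4 -0.3 -1 -1;0 0 0 -1 -0.6 -0.25 -1;0 0 0 -1 -0.6 0 -1;0 0 0 -1 -0.6 0 -1;0 0 0 -0.6 -0.36 0 -1'
python3 -m jog '0 0 0 -0.4 -0.12 0 -1;0 0 0 0 0 0 -1;0 0 0 0 0 0.3 -1;0 0 0 0 0 0.3 -1'
python3 - <<'E'
from h import *
rows([.6467,.1347,.0365],184.43)
E
```

```text
clock: 36.08
tool_pos: [0.6316, 0.1369, 0.159]
orientation: [-180.0, -0.0, -175.7]
force: [-0.8, 0.0, -0.9]
opening: 0.0473
clock: 36.58
tool_pos: [0.6456, 0.1352, 0.135]
orientation: [180.0, -0.0, -175.5]
force: [0.1, -1.0, -0.8]
opening: 0.0472
shift units [-0.028 -0.015  2.462] turn options [[  0.    -0.     0.  ]
 [  0.     0.   -31.41]]
```

```bash
python3 -m jog '0 0 0 -0.02 -0.01 0.7 -1;0 0 0 0 0 0.7 -1;0 0 0 0 0 0.6 -1;0 0 0 0 0 0.3 -1;0 0 0 0 0 0.15 -1;0 0 0 0 0 0 -1;0 0 0 0 0 0 -1'
python3 -m jog '0 0 0 0 0 0 0.3;0 0 0 0 0 0 0.3;0 0 0 0 0 -0.3 0.3;0 0 0 0 0 -1 0.3;0 0 0 0 0 -1 0.3;0 0 0 0 0 -1 0;0 0 0 0.85 0.4 -0.5 -0.2;0 0 0 0.85 0.9 0 -0.2'
python3 -m jog '0 0 0 0.85 0.9 0 -0.2;0 0 0 0.85 0.9 0 -0.2;0 0 0 0.85 0.95 0 -0.2;0 0 0 0.85 1 0 -0.2;0 0 0 0.85 1 0 -0.2;0 0 -1 0 0.35 0 -0.2;0 0 -1 0 0 0 -0.2;0 0 -1 0 0 0 -0.2'
python3 -m jog '0 0 -1 0 0 0 -0.2;0 0 -1 0 0 0 -0.2;0 0 -1 0 0 0 -0.2;0 0 -1 0 0 0 -0.2;0 0 -1 0 0 0 -0.2;0 0 -1 0 0 0 -0.2;0 0 -1 0 0 0 -0.2;0 0 -1 0 0 0 -0.2'
python3 -m jog '0 0 -1 0 0 0 -0.2;0 0 -1 0 0 0 -0.2;0 0 -1 0 0 0 -0.2;0 0 -1 0 0 0 -0.2;0 0 -0.57 0 0 0 -0.2;0 0 0 0 0 0 -0.2'
python3 - <<'E'
from ch import *
p,d,K,W=snap('wrist','w7.png'); np.savez('w7.npz',p=p,d=d,K=K,W=W)
p,d,K,W=snap('top','top7.png'); np.savez('top7.npz',p=p,d=d,K=K,W=W)
p,d,K,W=snap('scene','sc7.png'); print(ctrl.get_obs()['joint_pos'])
E
```

```text
clock: 37.45
tool_pos: [0.6479, 0.1346, 0.0387]
orientation: [180.0, 0.1, -175.6]
force: [0.6, 0.1, -0.6]
opening: 0.0476
clock: 38.45
tool_pos: [0.576, 0.1809, 0.1929]
orientation: [179.9, 0.2, -175.7]
force: [0.5, 1.1, -1.2]
opening: 0.0364
clock: 39.45
tool_pos: [0.3902, 0.3717, 0.1908]
orientation: [180.0, 0.1, -158.2]
force: [-0.2, -0.4, -0.8]
opening: 0.0348
clock: 40.45
tool_pos: [0.3905, 0.3713, 0.1908]
orientation: [-180.0, 0.1, -112.4]
force: [0.0, 0.8, 0.1]
opening: 0.0353
clock: 41.2
tool_pos: [0.3904, 0.3713, 0.1907]
orientation: [-180.0, 0.1, -86.4]
force: [0.1, 0.4, 0.2]
opening: 0.0351
[ 6.44182510e+01  9.31956046e+00 -1.96015381e+01  3.73269435e-03
 -6.10427632e+01  2.91340984e+01]
```

View pics/w7.png

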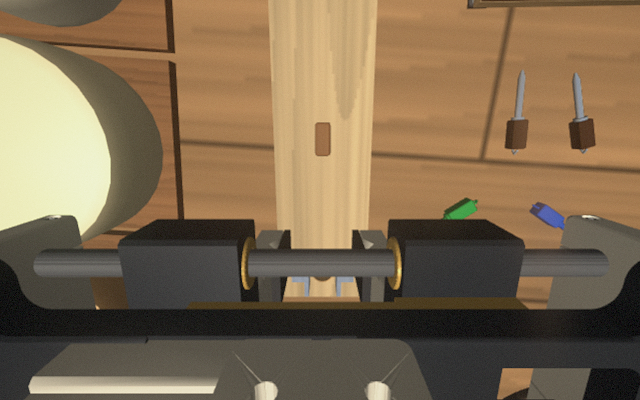

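View pics/top7.png

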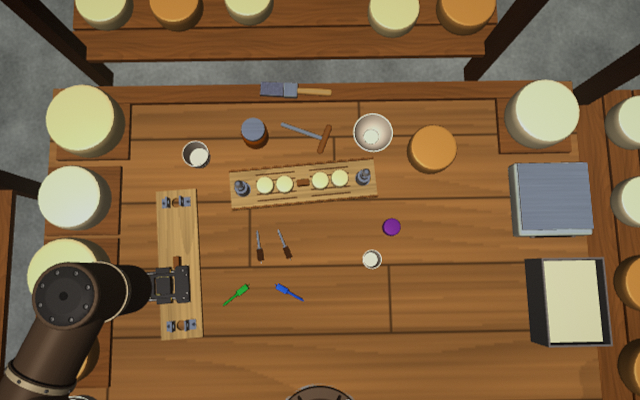

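View pics/sc7.png

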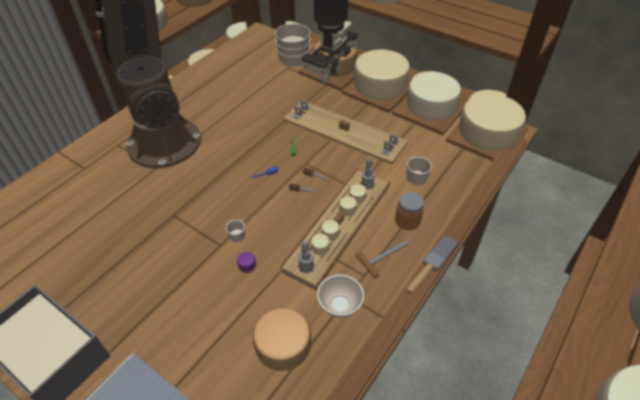

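```bash
python3 - <<'E'
from ch import *
z=np.load('w7.npz'); p,d,K,W=[z[k] for k in 'pdKW']; P=cloud(d,K,W);Z=P[...,2]
b=np.zeros(Z.shape,bool); b[110:170,300:345]=1; m=b&(Z>.034)&(Z<.05); c=(P[m][:,:2]*1000).astype(np.float32); print('grip',m.sum(),cv2.minAreaRect(c),Z[m].mean())
b[:]=0; b[0:215,265:380]=1; m=b&(Z>.008)&(Z<.02); c=(P[m][:,:2]*1000).astype(np.float32); print(cv2.minAreaRect(c))
z=np.load('top0.npz'); p,d,K,W=[z[k] for k in 'pdKW']; P0=cloud(d,K,W)
m=(P0[...,0]>.38)&(P0[...,0]<.52)&(P0[...,1]>.44)&(P0[...,1]<.6)&(P0[...,2]>.03); print('tall near: min y',np.nanmin(P0[m][:,1]) if m.any() else None)
cheeses('top7.npz',.06)
rows([.448,.373,.017],273.6)
E
```

```text
grip 499 ((445.59130859375, 372.7737121582031), (33.42731857299805, 14.571517944335938), 3.3447043895721436) 0.04430278894437417
((468.8992004394531, 374.4049072265625), (226.0476837158203, 110.33450317382812), 3.603952407836914)
tall near: min y 0.5443469219227693
[331, 169, 18, 17, 228] c [666.5 -64.4] r 23.3 bb [ 0.6665 -0.0641] mean [ 0.6659 -0.0643  0.0599] hs [29. 76.]
[312, 171, 17, 18, 229] c [661.1 -11.6] r 23.5 bb [ 0.6608 -0.0115] mean [ 0.6608 -0.0115  0.06  ] hs [30. 75.]
[276, 175, 18, 17, 231] c [652.6  83.8] r 23.5 bb [0.6529 0.0841] mean [0.6522 0.0842 0.0597] hs [30. 73.]
[256, 176, 18, 17, 230] c [650.7 137.6] r 23.5 bb [0.6508 0.1373] mean [0.6501 0.1366 0.0601] hs [30. 71.]
shift units [ 0.048 -1.438  4.331] turn options [[-0.000e+00  1.000e-02 -1.000e-02]
 [ 1.000e-02  1.000e-02  3.141e+01]]
```

```bash
python3 -m jog '0 0 0 0.05 -0.9 0.3 -0.2;0 0 0 0 -0.48 0.8 -0.2;0 0 0 0 0 1 -0.2;0 0 0 0 0 0.9 -0.2;0 0 0 0 0 0.7 -0.2;0 0 0 0 0 0.4 -0.2;0 0 0 0 0 0.23 -0.2;0 0 0 0 0 0 -0.2'
python3 -m jog '0 0 0 0 0 0 -1;0 0 0 0 0 0 -1;0 0 0 0 0 0 -1;0 0 0 0 0 0 -1'
python3 -m jog '0 0 0 0 0 -0.3 -1;0 0 0 0 0 -0.7 -1;0 0 0 0 0 -1 -1;0 0 0 0 0 -1 -1;0 0 0 0 0 -1 -1;0 0 0 0 0 -0.5 -1;0 0 0 0 0 0 -1'
```

```text
clock: 42.35
tool_pos: [0.4456, 0.3728, 0.0166]
orientation: [180.0, -0.0, -86.4]
force: [-0.3, 0.2, 0.9]
opening: 0.0349
clock: 42.85
tool_pos: [0.4458, 0.3732, 0.0173]
orientation: [-180.0, 0.1, -86.4]
force: [-2.6, -0.1, 6.4]
opening: 0.0156
clock: 43.72
tool_pos: [0.4457, 0.3731, 0.1981]
orientation: [-179.9, 0.1, -86.4]
force: [-0.1, 0.8, -5.3]
opening: 0.0159
```

```bash
python3 -m jog '0 0 0 0.5 -0.1 0 -1;0 0 0 1 -0.2 0 -1;0 0 0 1 -0.2 0 -1;0 0 0 1 -0.2 0 -1;0 0 0 1 -0.2 0 -1;0 0 0 1 -0.2 0 -1;0 0 1 0 0 0 -1;0 0 1 0 0 0 -1'
python3 -m jog '0 0 1 0 0 0 -1;0 0 1 0 0 0 -1;0 0 1 0 0 0 -1;0 0 1 0 0 0 -1;0 0 1 0 0 0 -1;0 0 1 0 0 0 -1;0 0 1 0 0 0 -1;0 0 1 0 0 0 -1'
python3 -m jog '0 0 1 0 0 0 -1;0 0 1 0 0 0 -1;0 0 1 0 0 0 -1;0 0 1 0 0 0 -1;0 0 1 0 0 0 -1;0 0 0.53 0 0 0 -1;0 0 0 0 0 0 -1'
python3 - <<'E'
from h import *
rows([.6545,.034,.17],184.43)
E
```

```text
clock: 44.72
tool_pos: [0.5024, 0.1539, 0.1949]
orientation: [179.9, -0.1, -98.1]
force: [-1.1, -0.1, -5.4]
opening: 0.0158
clock: 45.72
tool_pos: [0.5022, 0.1546, 0.1948]
orientation: [180.0, -0.2, -143.9]
force: [-0.6, -0.3, -4.4]
opening: 0.0155
clock: 46.6
tool_pos: [0.5024, 0.1548, 0.1951]
orientation: [-179.9, -0.1, -175.4]
force: [0.4, -0.2, -5.3]
opening: 0.0158
shift units [-3.548 -3.317  0.623] turn options [[-1.000e-02 -3.000e-02  3.000e-02]
 [ 4.000e-02 -2.000e-02 -3.138e+01]]
```

```bash
python3 -m jog '0 0 0 -0.5 -0.45 0 -1;0 0 0 -1 -0.95 0 -1;0 0 0 -1 -0.95 0 -1;0 0 0 -0.8 -0.75 0 -1;0 0 0.03 -0.25 -0.22 0.3 -1;0 0 0 0 0 0.45 -1;0 0 0 0 0 0 -1;0 0 0 0 0 0 -1'
python3 - <<'E'
from h import *
p,d,K,W=snap('top'); np.savez('top8.npz',p=p,d=d,K=K,W=W)
cv2.imwrite('pics/top8.png',cv2.resize(p[120:260,200:420,::-1],None,fx=3.6,fy=3.6,interpolation=cv2.INTER_CUBIC))
p,d,K,W=snap('scene'); np.savez('sc8.npz',p=p,d=d,K=K,W=W)
cv2.imwrite('pics/sc8.png',cv2.resize(p[130:300,260:420,::-1],None,fx=3.5,fy=3.5,interpolation=cv2.INTER_CUBIC))
rows([.6545,.034,.165],184.43)
E
```

```text
clock: 47.6
tool_pos: [0.6551, 0.0358, 0.1668]
orientation: [-180.0, -0.0, -175.4]
force: [0.0, 0.4, -3.9]
opening: 0.0159
shift units [ 0.034 -0.044  0.065] turn options [[ 0.000e+00  1.000e-02  2.000e-02]
 [-2.000e-02  0.000e+00 -3.139e+01]]
```

View pics/top8.png

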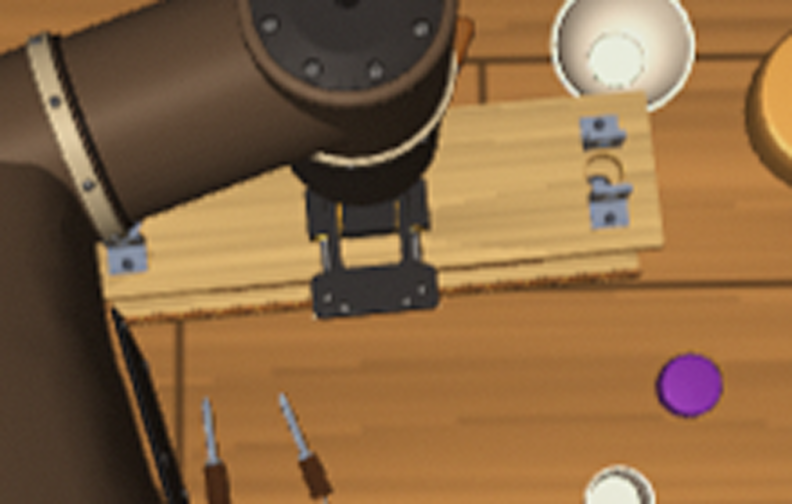

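View pics/sc8.png

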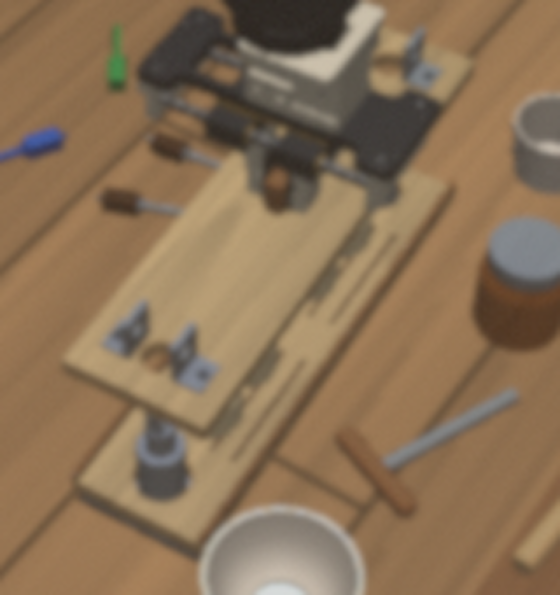

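```bash
python3 - <<'E'
from h import *
a=np.radians(4.45)
fy=np.array([-np.sin(a),np.cos(a)])
for n,t in (('top8.npz',(.6551,.0358)),('sc8.npz',(.6551,.0358))):
    z=np.load(n); p,d,K,W=[z[k] for k in 'pdKW']; P=cloud(d,K,W);Z=P[...,2]
    h0=np.array(t)-.165*fy; print(n,'nominal hole',h0)
    near=np.hypot(P[...,0]-h0[0],P[...,1]-h0[1])<.045
    print(' board top z',np.nanmedian(Z[near&(Z>.155)&(Z<.17)]))
    for lo in (.18,.186,.19):
        m=near&(Z>lo)&(Z<.205); X=P[m]
        if len(X)<4: continue
        q=(X[:,:2]-h0)@np.stack([[np.cos(a),np.sin(a)],fy]).T
        A=q[q[:,0]>0];B=q[q[:,0]<0]
        print(lo,len(A),len(B),'lug+',A.mean(0).round(4),'lug-',B.mean(0).round(4),'mid',((A.mean(0)+B.mean(0))/2).round(4), 'bb',A.min(0).round(4),A.max(0).round(4),B.min(0).round(4),B.max(0).round(4))
# dowels in top7 and scene sc1? use sc: 
for n in ('top7.npz','sc8.npz','top0.npz'):
    z=np.load(n); p,d,K,W=[z[k] for k in 'pdKW']; P=cloud(d,K,W);Z=P[...,2]
    for h0 in ((.667,-.1305),(.6415,.199)):
        near=np.hypot(P[...,0]-h0[0],P[...,1]-h0[1])<.03
        for lo,hi in ((.06,.068),(.108,.113),(.113,.117),(.117,.126)):
            m=near&(Z>lo)&(Z<hi)
            if m.sum()>3: X=P[m]; print(n,h0,lo,m.sum(),'mean',X.mean(0)[:2].round(4),'bbc',((X.min(0)+X.max(0))/2)[:2].round(4))
E
```

```text
top8.npz nominal hole [ 0.6679022  -0.12870259]
 board top z 0.16394685909958384
0.18 38 39 lug+ [0.0208 0.0021] lug- [-0.016   0.0024] mid [0.0024 0.0023] bb [ 0.0181 -0.0112] [0.0245 0.0143] [-0.0186 -0.0111] [-0.0122  0.0145]
0.186 32 32 lug+ [0.0211 0.0023] lug- [-0.0159  0.0014] mid [0.0026 0.0019] bb [ 0.0181 -0.0103] [0.0245 0.0143] [-0.0181 -0.0111] [-0.0128  0.0138]
0.19 31 29 lug+ [0.0211 0.0024] lug- [-0.0157  0.0019] mid [0.0027 0.0022] bb [ 0.0181 -0.0103] [0.0245 0.0143] [-0.018  -0.0111] [-0.0128  0.0138]
sc8.npz nominal hole [ 0.6679022  -0.12870259]
 board top z 0.16165482947337112
0.18 52 50 lug+ [ 0.0216 -0.0012] lug- [-0.0157 -0.0011] mid [ 0.003  -0.0011] bb [ 0.0166 -0.0148] [0.0245 0.0134] [-0.0204 -0.0144] [-0.013   0.0142]
0.186 40 40 lug+ [ 0.0214 -0.0017] lug- [-0.0157 -0.0009] mid [ 0.0028 -0.0013] bb [ 0.0166 -0.0148] [0.0245 0.0118] [-0.0192 -0.0144] [-0.013   0.0142]
0.19 34 31 lug+ [ 0.0213 -0.0006] lug- [-0.016  -0.0004] mid [ 0.0026 -0.0005] bb [ 0.0166 -0.0148] [0.0245 0.0118] [-0.0192 -0.0144] [-0.013   0.0142]
top7.npz (0.667, -0.1305) 0.06 57 mea
[... 573 characters left out ...]
996]
sc8.npz (0.667, -0.1305) 0.06 66 mean [ 0.6737 -0.1358] bbc [ 0.6704 -0.1323]
top0.npz (0.667, -0.1305) 0.06 62 mean [ 0.6656 -0.1265] bbc [ 0.67   -0.1292]
top0.npz (0.667, -0.1305) 0.108 13 mean [ 0.6689 -0.1257] bbc [ 0.6686 -0.1278]
top0.npz (0.667, -0.1305) 0.113 19 mean [ 0.6689 -0.1279] bbc [ 0.6692 -0.1275]
top0.npz (0.667, -0.1305) 0.117 22 mean [ 0.6685 -0.1283] bbc [ 0.6677 -0.1295]
top0.npz (0.6415, 0.199) 0.06 54 mean [0.6388 0.1963] bbc [0.6442 0.1995]
top0.npz (0.6415, 0.199) 0.108 14 mean [0.6434 0.1999] bbc [0.6438 0.2006]
top0.npz (0.6415, 0.199) 0.113 13 mean [0.6416 0.199 ] bbc [0.6432 0.2002]
top0.npz (0.6415, 0.199) 0.117 30 mean [0.6433 0.199 ] bbc [0.6426 0.1995]
```

```bash
python3 -m jog '0 0 0.02 0.037 -0.055 0 -1;0 0 0 0 0 0.3 -1;0 0 0 0 0 0.3 -1;0 0 0 0 0 0.2 -1;0 0 0 0 0 0 -1;0 0 0 0 0 0 -1'
python3 - <<'E'
from h import *
p,d,K,W=snap('top'); np.savez('top9.npz',p=p,d=d,K=K,W=W)
cv2.imwrite('pics/top9.png',cv2.resize(p[150:195,345:390,::-1],None,fx=10,fy=10,interpolation=cv2.INTER_CUBIC))
p,d,K,W=snap('scene'); np.savez('sc9.npz',p=p,d=d,K=K,W=W)
cv2.imwrite('pics/sc9.png',cv2.resize(p[130:300,260:420,::-1],None,fx=3.5,fy=3.5,interpolation=cv2.INTER_CUBIC))
rows([.6538,.0335,.0815],184.47)
E
```

```text
clock: 48.45
tool_pos: [0.6546, 0.0328, 0.1347]
orientation: [-180.0, 0.0, -175.6]
force: [0.1, 0.3, -4.6]
opening: 0.0157
shift units [0.023 0.019 1.338] turn options [[ 0.00e+00  1.00e-02 -2.00e-02]
 [ 1.00e-02 -0.00e+00  3.14e+01]]
```

View pics/top9.png

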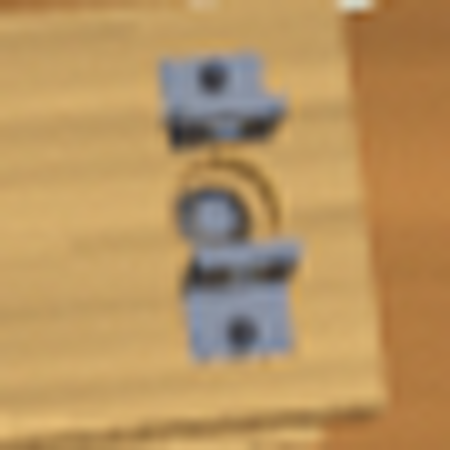

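View pics/sc9.png

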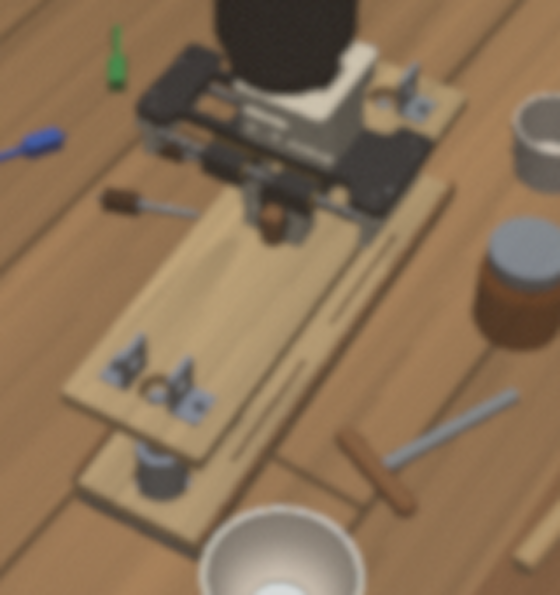

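```bash
cat > rel.py <<'E'
from h import *
def rel(n,t,zt):
    a=np.radians(4.47); fx=np.array([np.cos(a),np.sin(a)]); fy=np.array([-np.sin(a),np.cos(a)]); M=np.stack([fx,fy])
    z=np.load(n); p,d,K,W=[z[k] for k in 'pdKW']; P=cloud(d,K,W);Z=P[...,2]
    for s in (-1,1):
        h0=np.array(t)+s*.165*fy+[.0024,.0023]
        q=(P[...,:2]-h0)@M.T
        near=(abs(q[...,0])<.03)&(abs(q[...,1])<.02)
        m=near&(Z>zt+.022)&(Z<zt+.045); A=q[m&(q[...,0]>0)];B=q[m&(q[...,0]<0)]
        if len(A)>8 and len(B)>8: print(n,s,'lug mid',((A.mean(0)+B.mean(0))/2*1000).round(2),len(A),len(B))
        dm=near&(np.hypot(q[...,0],q[...,1])<.013)&(Z>.112)&(Z<.128)
        if dm.sum()>3: D=q[dm]; print('  dowel',dm.sum(),(D.mean(0)*1000).round(2),((D.max(0)+D.min(0))/2*1000).round(2), Z[dm].mean())
E
python3 - <<'E'
from rel import *
rel('top9.npz',(.6546,.0328),.131); rel('sc9.npz',(.6546,.0328),.131)
E
```

```text
top9.npz -1 lug mid [-0.69  0.24] 31 29
  dowel 36 [1.32 1.68] [3.22 0.94] 0.11996925044175143
sc9.npz -1 lug mid [-0.43 -4.05] 41 40
  dowel 27 [-2.67  0.6 ] [-3.84  1.08] 0.11964407679444815
  dowel 30 [-4.04  4.14] [-1.79  0.59] 0.1212030951257627
```

```bash
sed -i 's/    for s in (-1,1):/    S=cv2.cvtColor(p,cv2.COLOR_RGB2HSV)[...,1]<80\n    for s in (-1,1):/; s/dm=near&/dm=S\&near\&/; s/(Z>.112)&(Z<.128)/(Z>.108)\&(Z<zt+.002 if zt>.11 else Z<.128)/' rel.py
python3 - <<'E'
from rel import *
rel('top9.npz',(.6546,.0328),.131); 
z=np.load('top9.npz');p=z['p'];d=z['d'];P=cloud(d,z['K'],z['W']);S=cv2.cvtColor(p,cv2.COLOR_RGB2HSV)[...,1]
print(S[162:182,358:378]); print((P[162:182,358:378,2]*1000).round().astype(int))
E
```

```text
top9.npz -1 lug mid [-0.69  0.24] 31 29
  dowel 29 [-1.05  2.86] [-1.21  3.16] 0.12115544674722312
[[126 129 123  93  11   9   6   6   7  31  23  32  53  45 103 128 128 128
  128 126]
 [127 128 127 124  18  30  41  33   5  43  36  26  56  80 120 127 126 127
  126 127]
 [128 126 126 125  78  86  96 107 116 125 124 123 119 120 125 126 126 127
  125 127]
 [127 129 127 126 122 119 123 134 140 141 141 135 130 125 127 125 127 128
  128 126]
 [128 127 128 129 128 135 142 145 152 153 158 150 140 130 125 124 126 128
  125 124]
 [127 126 127 127 129 141 137 132 133 132 136 147 154 141 129 123 126 124
  125 125]
 [123 124 128 126 132 128 119 118 123 125 127 131 139 157 138 123 125 123
  126 126]
 [124 126 125 124 120  88  56  25  25  16 111 125 130 153 147 126 124 125
  126 123]
 [124 124 124 125 109  12   5  36  41  40  13 117 128 137 152 131 127 124
  128 127]
 [125 123 125 125 114  13   7  41  43  41  28  98 124 132 153 131 126 129
  126 127]
 [126 126 126 129 113  12   4  33  42  41  17  81 124 135 151 130 129 130
  128 128]
 [126 126 127 128 125  65  15   4  15  11  25  80 109 117 103  94 
[... 8760 characters left out ...]
     136                  130
                   130                  134                  131
                   133                  131                  132
                   130                  133]
 [                 129                  131                  128
                   134                  131                  132
                   136                  128                  130
                   131                  137                  134
                   131                  133                  134
                   136                  132                  134
                   131                  129]]<stdin>:4: RuntimeWarning: invalid value encountered in cast
```

```bash
python3 -m jog '0 0 -0.01 0 0.03 0 -1;0 0 0 0 0 0.1 -1;0 0 0 0 0 0.15 -1;0 0 0 0 0 0 -1;0 0 0 0 0 0 -1'
python3 - <<'E'
from h import *
p,d,K,W=snap('top'); np.savez('top10.npz',p=p,d=d,K=K,W=W)
cv2.imwrite('pics/top10.png',cv2.resize(p[150:195,345:390,::-1],None,fx=10,fy=10,interpolation=cv2.INTER_CUBIC))
p,d,K,W=snap('scene'); np.savez('sc10.npz',p=p,d=d,K=K,W=W)
cv2.imwrite('pics/sc10.png',cv2.resize(p[130:270,280:420,::-1],None,fx=4.2,fy=4.2,interpolation=cv2.INTER_CUBIC))
E
```

```text
clock: 49.18
tool_pos: [0.6543, 0.0339, 0.1245]
orientation: [-180.0, -0.0, -175.6]
force: [-0.3, 0.1, -4.4]
opening: 0.0157
```

View pics/top10.png

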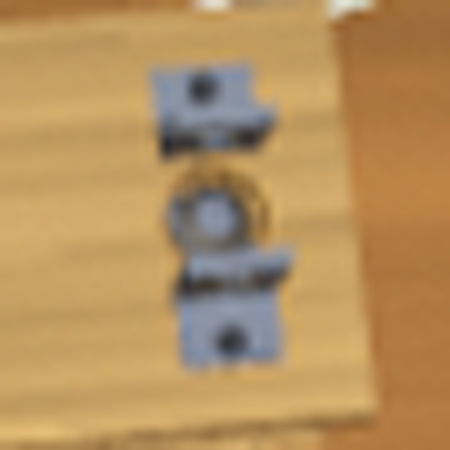

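View pics/sc10.png

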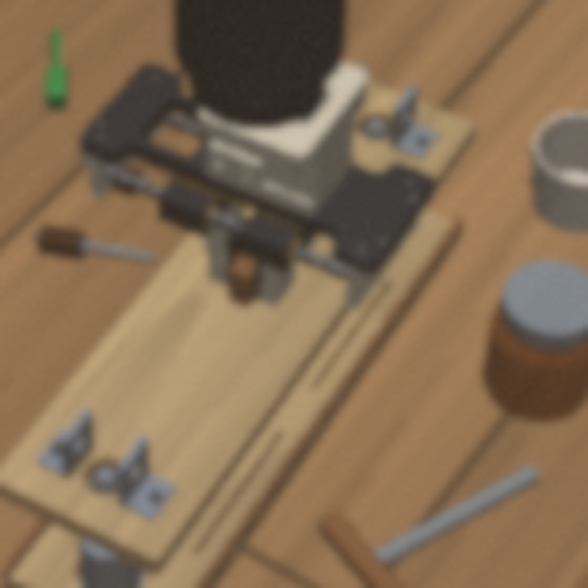

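```bash
python3 -m jog '0 0 0 -0.01 0.02 0.15 -1;0 0 0 0 0 0.15 -1;0 0 0 0 0 0.15 -1;0 0 0 0 0 0.1 -1;0 0 0 0 0 0 -1;0 0 0 0 0 0 -1'
```

```text
clock: 50.02
tool_pos: [0.6547, 0.0348, 0.1027]
orientation: [-180.0, 0.0, -175.6]
force: [-0.1, -0.0, -4.1]
opening: 0.0157
```

```bash
python3 -m jog '0 0 0 0 0 0.15 -1;0 0 0 0 0 0.15 -1;0 0 0 0 0 0.13 -1;0 0 0 0 0 0.07 -1;0 0 0 0 0 0.04 -1;0 0 0 0 0 0 -1;0 0 0 0 0 0 -1'
```

```text
clock: 50.9
tool_pos: [0.6546, 0.0348, 0.0814]
orientation: [-180.0, 0.0, -175.6]
force: [-3.4, 0.4, 1.1]
opening: 0.0156
```

```bash
python3 -m jog '0 0 0 0 0 0 -0.2;0 0 0 0 0 0 -0.2;0 0 0 0 0 0 -0.2;0 0 0 0 0 -0.5 -0.2;0 0 0 0 0 -1 -0.2;0 0 0 0 0 -1 -0.2;0 0 0 0.6 0 -0.5 -0.2;0 0 0 1 0.6 0 -0.2'
python3 -m jog '0 0 -1 1 0.6 0 -0.2;0 0 -1 1 0.6 0 -0.2;0 0 -1 1 0.6 0 -0.2;0 0 -1 0.9 0.6 0 -0.2;0 0 -1 0.6 0.6 0 -0.2;0 0 -1 0 0 0 -0.2;0 0 -1 0 0 0 -0.2;0 0 -1 0 0 0 -0.2'
python3 -m jog '0 0 -1 0 0 0 -0.2;0 0 -1 0 0 0 -0.2;0 0 -1 0 0 0 -0.2;0 0 -1 0 0 0 -0.2;0 0 -1 0 0 0 -0.2;0 0 -1 0 0 0 -0.2;0 0 -1 0 0 0 -0.2;0 0 -0.7 0 0 0 -0.2'
python3 - <<'E'
from h import *
p,d,K,W=snap('wrist','w11.png'); np.savez('w11.npz',p=p,d=d,K=K,W=W)
p,d,K,W=snap('top','top11.png'); np.savez('top11.npz',p=p,d=d,K=K,W=W)
p,d,K,W=snap('scene'); np.savez('sc11.npz',p=p,d=d,K=K,W=W)
cv2.imwrite('pics/sc11.png',cv2.resize(p[130:300,260:420,::-1],None,fx=3.5,fy=3.5,interpolation=cv2.INTER_CUBIC))
print(ctrl.get_obs()['joint_pos'])
E
```

```text
clock: 51.9
tool_pos: [0.5901, 0.0535, 0.2027]
orientation: [180.0, 0.2, -175.7]
force: [-0.7, 1.7, 0.5]
opening: 0.035
clock: 52.9
tool_pos: [0.3839, 0.123, 0.2013]
orientation: [-180.0, 0.1, -129.5]
force: [0.1, -0.0, 1.2]
opening: 0.0352
clock: 53.9
tool_pos: [0.384, 0.1228, 0.2012]
orientation: [-180.0, 0.0, -85.5]
force: [0.5, -0.2, 0.7]
opening: 0.035
[ 4.61419692e+01 -5.18338790e+00 -3.33430529e+01  2.91456252e-03
 -6.18078916e+01  4.81527634e+01]
```

View pics/w11.png

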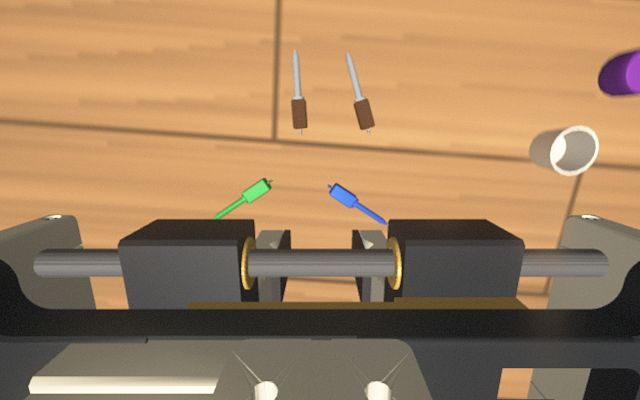

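View pics/top11.png

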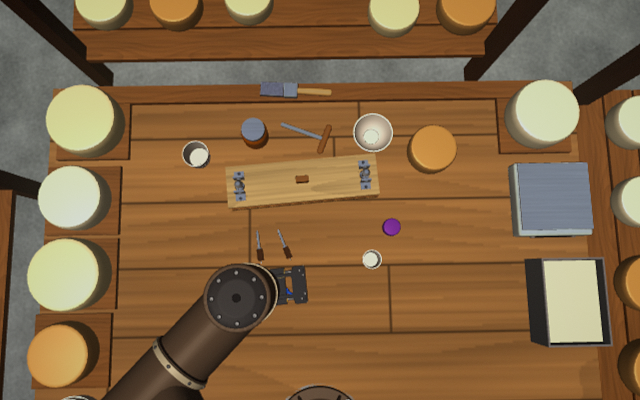

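View pics/sc11.png

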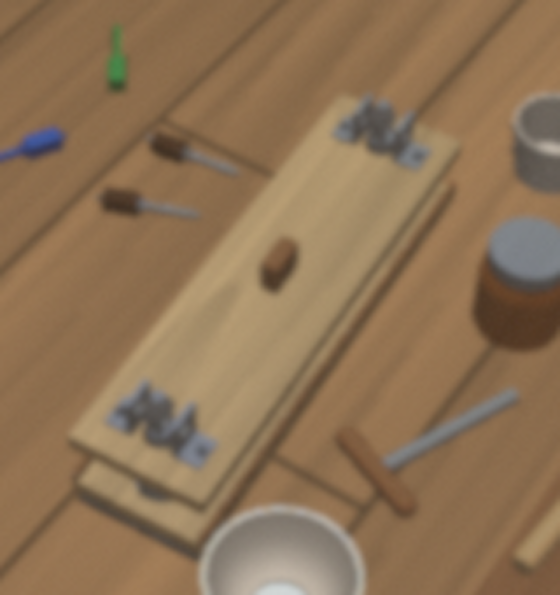

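```bash
cat > pins.py <<'E'
from h import *
def pins(npz,boxes):
    z=np.load(npz); p,d,K,W=[z[k] for k in 'pdKW']; P=cloud(d,K,W);Z=P[...,2]
    hsv=cv2.cvtColor(p,cv2.COLOR_RGB2HSV)
    for v0,v1,u0,u1 in boxes:
        b=np.zeros(Z.shape,bool); b[v0:v1,u0:u1]=1
        br=b&(Z>.012)&(Z<.022)
        X=(P[br][:,:2]*1000).astype(np.float32); r=cv2.minAreaRect(X)
        g=b&(hsv[...,2]<115)&(hsv[...,1]>90)  # brown
        g=cv2.morphologyEx(g.astype(np.uint8),cv2.MORPH_OPEN,np.ones((3,3),np.uint8))>0
        cs,_=cv2.findContours(g.astype(np.uint8),cv2.RETR_EXTERNAL,cv2.CHAIN_APPROX_NONE); c=max(cs,key=cv2.contourArea)[:,0]
        r2=cv2.minAreaRect(np.array([ray(u,v,.012,K,W)[:2]*1000 for u,v in c],np.float32))
        s=b&(hsv[...,1]<75)&(Z>.004)&(Z<.018)
        S=P[s]; far=S[np.argsort(-S[:,0])[:max(4,len(S)//5)]].mean(0)
        m=S.mean(0); e=np.linalg.svd((S-m)[:,:2])[2][0]; e=e*np.sign(e[0])
        print('depth rect',br.sum(),np.round(r[0],1),np.round(r[1],1),round(r[2],1),'| colour rect',np.round(r2[0],1),np.round(r2[1],1),round(r2[2],1),'| shaft n',len(S),'mean',m.round(4),'tip',far.round(4),'ang',np.degrees(np.arctan2(e[1],e[0])).round(2))
E
python3 - <<'E'
from pins import *
pins('w11.npz',[(40,140,280,318),(40,140,335,385)])
z=np.load('top11.npz'); P=cloud(z['d'],z['K'],z['W']); 
S=cv2.cvtColor(z['p'],cv2.COLOR_RGB2HSV)[...,1]
m=(P[...,2]>.065)&(P[...,2]<.09)&(S>90)&(abs(P[...,0]-.657)<.09)&(abs(P[...,1]-.035)<.22)
X=P[m]; A=np.c_[X[:,0]-.656,X[:,1]-.036,np.ones(len(X))]; k=np.linalg.lstsq(A,X[:,2],rcond=None)[0]; print('cover plane',k,len(X)); print(cv2.minAreaRect((X[:,:2]*1000).astype(np.float32)))
z=np.load('sc11.npz'); P=cloud(z['d'],z['K'],z['W'])
E
```

```text
Traceback (most recent call last):
  File "pins.py", line 11, in pins
    cs,_=cv2.findContours(g.astype(np.uint8),cv2.RETR_EXTERNAL,cv2.CHAIN_APPROX_NONE); c=max(cs,key=cv2.contourArea)[:,0]
                                                                                         ~~~^^^^^^^^^^^^^^^^^^^^^^^^
ValueError: max() iterable argument is empty
```

```bash
python3 - <<'E'
from h import *
z=np.load('w11.npz'); hsv=cv2.cvtColor(z['p'],cv2.COLOR_RGB2HSV); print(hsv[112,290:310].tolist()); print(hsv[80,290:306].tolist())
E
sed -i 's/hsv\[...,2\]<115)&(hsv\[...,1\]>90)/hsv[...,2]<150)\&(hsv[...,1]>90)/' pins.py
python3 - <<'E'
from pins import *
pins('w11.npz',[(40,140,280,318),(40,140,335,385)])
z=np.load('top11.npz'); P=cloud(z['d'],z['K'],z['W']); 
S=cv2.cvtColor(z['p'],cv2.COLOR_RGB2HSV)[...,1]
m=(P[...,2]>.065)&(P[...,2]<.09)&(S>90)&(abs(P[...,0]-.657)<.09)&(abs(P[...,1]-.035)<.22)
X=P[m]; A=np.c_[X[:,0]-.656,X[:,1]-.036,np.ones(len(X))]; k=np.linalg.lstsq(A,X[:,2],rcond=None)[0]; print('cover plane',k,len(X)); print(cv2.minAreaRect((X[:,:2]*1000).astype(np.float32)))
E
```

```text
[[15, 125, 216], [15, 125, 192], [15, 131, 142], [12, 133, 117], [13, 133, 119], [12, 131, 119], [13, 134, 118], [13, 127, 122], [13, 130, 122], [13, 132, 120], [13, 131, 123], [13, 139, 123], [14, 132, 122], [14, 140, 120], [12, 130, 120], [12, 139, 99], [14, 128, 147], [15, 131, 205], [15, 130, 222], [15, 125, 221]]
[[16, 123, 224], [15, 124, 223], [15, 124, 224], [15, 104, 213], [14, 35, 197], [101, 10, 199], [111, 19, 211], [115, 8, 204], [15, 8, 186], [14, 48, 163], [16, 111, 195], [15, 128, 223], [15, 126, 224], [16, 122, 224], [16, 125, 223], [16, 125, 223]]
depth rect 507 [485.3 156.3] [84.8 16. ] 7.7 | colour rect [463.  153.3] [30.7 16. ] 4.5 | shaft n 291 mean [0.5005 0.1584 0.0118] tip [0.5227 0.1613 0.011 ] ang 7.84
depth rect 511 [488.7  86.9] [82.  16.1] 21.4 | colour rect [468.5  79.5] [31.3 16.8] 22.7 | shaft n 304 mean [0.503  0.0935 0.0116] tip [0.5245 0.1019 0.011 ] ang 21.84
cover plane [0.00663624 0.00127028 0.07827467] 5623
((657.9664916992188, 36.18592834472656), (112.211181640625, 401.2439270019531), 4.4612627029418945)
```

```bash
python3 - <<'E'
from h import *
rows([.4623,.1532,.003],277.8)
E
```

```text
shift units [-0.61  -2.007  4.954] turn options [[-0.00e+00  0.00e+00 -6.10e-01]
 [ 1.00e-02  1.00e-02  3.08e+01]]
```

```bash
python3 -m jog '0 0 0 -0.3 -1 0.2 -0.2;0 0 0 -0.31 -1 0.6 -0.2;0 0 -0.61 0 0 1 -0.2;0 0 0 0 0 1 -0.2;0 0 0 0 0 0.9 -0.2;0 0 0 0 0 0.6 -0.2;0 0 0 0 0 0.4 -0.2;0 0 0 0 0 0.24 -0.2'
python3 -m jog '0 0 0 0 0 0 -0.2;0 0 0 0 0 0 -0.2'; python3 - <<'E'
from h import *
rows([.4623,.1532,.003],277.8)
E
```

```text
clock: 55.05
tool_pos: [0.4617, 0.153, 0.0025]
orientation: [180.0, -0.0, -82.2]
force: [-0.2, -0.6, 1.0]
opening: 0.0351
clock: 55.3
tool_pos: [0.4622, 0.1535, 0.004]
orientation: [-179.9, 0.0, -82.1]
force: [-1.3, -0.6, 0.8]
opening: 0.0351
shift units [ 0.007 -0.     0.024] turn options [[-1.000e-02  0.000e+00  1.000e-02]
 [-1.000e-02 -1.000e-02 -3.141e+01]]
```

```bash
python3 -m jog '0 0 0 0 0 0.02 -1;0 0 0 0 0 0 -1;0 0 0 0 0 0 -1;0 0 0 0 0 0 -1'
python3 -m jog '0 0 0 0 0 -0.3 -1;0 0 0 0 0 -1 -1;0 0 0.57 0 0 -1 -1;0 0 0 0 0 -0.3 -1;0 0 0 0 0 0 -1;0 0 0 0 0 0 -1'
python3 - <<'E'
from h import *
rows([.5468,.1908,.0935],274.47)
E
```

```text
clock: 55.8
tool_pos: [0.462, 0.1533, 0.0029]
orientation: [-180.0, 0.0, -82.1]
force: [-0.6, 0.3, 5.1]
opening: 0.016
clock: 56.55
tool_pos: [0.4611, 0.1526, 0.1056]
orientation: [179.9, -0.0, -85.4]
force: [0.1, -0.0, -1.9]
opening: 0.0155
shift units [-0.78  -2.213  0.297] turn options [[ 2.000e-02 -1.000e-02  2.000e-02]
 [ 1.000e-02  3.000e-02 -3.139e+01]]
```

```bash
python3 -m jog '0 0 0 -0.3 -0.8 0 -1;0 0 0 -0.3 -0.9 0 -1;0 0 0.02 -0.18 -0.51 0.31 -1;0 0 0 0 0 0 -1;0 0 0 0 0 0 -1;0 0 0 0 0 0 -1'
python3 - <<'E'
from h import *
p,d,K,W=snap('wrist'); np.savez('w12.npz',p=p,d=d,K=K,W=W)
cv2.imwrite('pics/w12.png',cv2.resize(p[0:300,180:460,::-1],None,fx=2,fy=2))
p,d,K,W=snap('scene'); np.savez('sc12.npz',p=p,d=d,K=K,W=W); cv2.imwrite('pics/sc12.png',cv2.resize(p[110:240,300:440,::-1],None,fx=4.5,fy=4.5,interpolation=cv2.INTER_CUBIC))
p,d,K,W=snap('top'); np.savez('top12.npz',p=p,d=d,K=K,W=W); cv2.imwrite('pics/top12.png',cv2.resize(p[150:270,190:310,::-1],None,fx=5,fy=5,interpolation=cv2.INTER_CUBIC))
rows([.5468,.1908,.0929],274.47)
E
```

```text
clock: 57.3
tool_pos: [0.5468, 0.191, 0.0941]
orientation: [180.0, -0.0, -85.5]
force: [0.6, -0.3, -0.2]
opening: 0.016
shift units [0.012 0.011 0.042] turn options [[-0.000e+00  0.000e+00  0.000e+00]
 [-1.000e-02 -1.000e-02 -3.141e+01]]
```

View pics/w12.png

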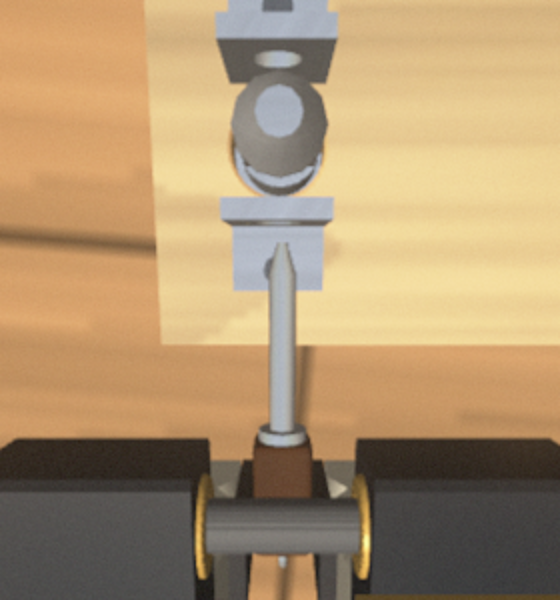

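View pics/sc12.png

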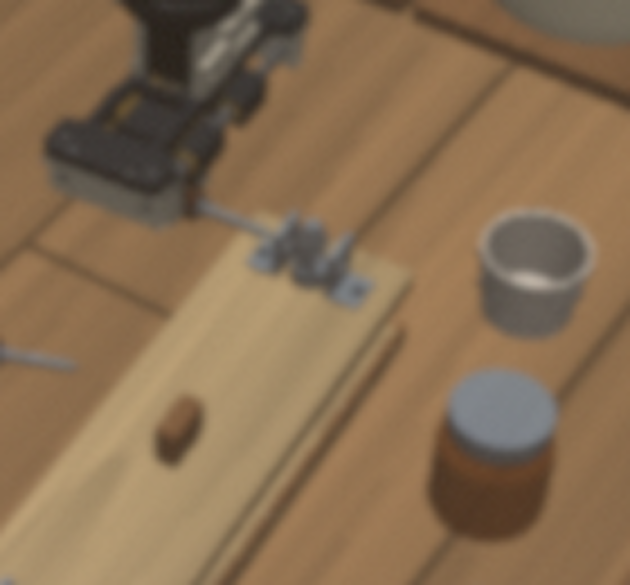

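View pics/top12.png

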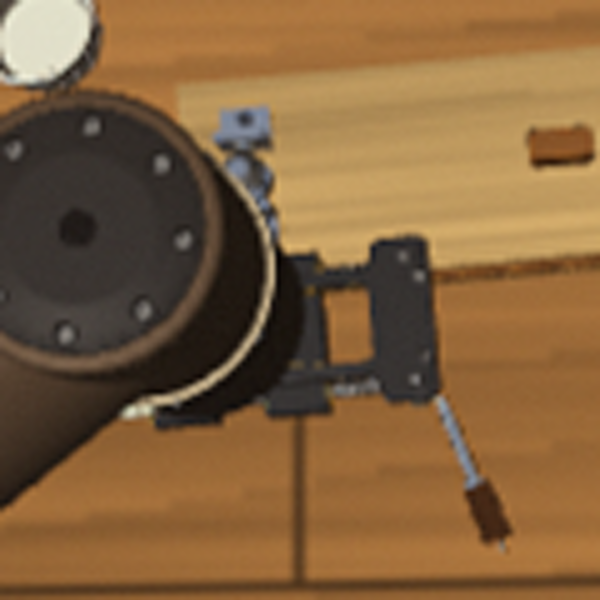

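```bash
cat > pz.py <<'E'
from h import *
def pz(n,D,a=4.47):
    z=np.load(n); p,d,K,W=[z[k] for k in 'pdKW']; P=cloud(d,K,W);Z=P[...,2]
    a=np.radians(a); M=np.array([[np.cos(a),np.sin(a)],[-np.sin(a),np.cos(a)]]); q=(P[...,:2]-np.array(D))@M.T
    m=(q[...,0]<-.022)&(q[...,0]>-.08)&(abs(q[...,1])<.007)&(Z>.09)&(Z<.112)
    for lo,hi in ((-.079,-.065),(-.065,-.05),(-.05,-.036),(-.036,-.022)):
        k=m&(q[...,0]>=lo)&(q[...,0]<hi)
        if k.sum()>5: print('shaft x',lo,'n',k.sum(),'y',(q[k][:,1].mean()*1000).round(2),(((q[k][:,1].max()+q[k][:,1].min())/2)*1000).round(2),'top z',np.percentile(Z[k],75).round(4))
    b=(abs(q[...,0])<.05)&(q[...,1]<-.03)&(q[...,1]>-.08)&(Z>.07)&(Z<.086); print('board top',np.nanmedian(Z[b]))
    for s in (-1,1):
        l=(q[...,0]*s>.014)&(q[...,0]*s<.023)&(abs(q[...,1])<.02)&(Z>.107)&(Z<.118); print('lug',s,l.sum(),'y mid',((q[l][:,1].max()+q[l][:,1].min())*500).round(2),(q[l][:,1].mean()*1000).round(2),'x',(q[l][:,0].mean()*1000).round(2),'z',np.nanmedian(Z[l]))
    t=(np.hypot(q[...,0],q[...,1])<.011)&(Z>.117)&(Z<.127); print('tip',t.sum(),(q[t].mean(0)*1000).round(2),((q[t].max(0)+q[t].min(0))*500).round(2))
E
python3 -c "
from pz import *
pz('w12.npz',(.6415,.1982))"
```

```text
shaft x -0.079 n 556 y -0.22 0.07 top z 0.1062
shaft x -0.065 n 366 y -0.27 -0.24 top z 0.1031
shaft x -0.05 n 382 y -0.5 -0.53 top z 0.1031
shaft x -0.036 n 233 y -0.42 -0.52 top z 0.1028
board top 0.07867794781607859
lug -1 679 y mid 0.79 0.71 x -17.77 z 0.1126854796111249
lug 1 1070 y mid 0.77 0.95 x 18.65 z 0.11241004777992256
tip 1091 [-0.41  0.21] [0.32 0.31]
```

```bash
python3 -m jog '0 0 0 -0.025 0 0.03 -1;0 0 0 0 0 0 -1;0 0 0 0 -0.2 0 -1;0 0 0 0 -0.3 0 -1;0 0 0 0 -0.2 0 -1;0 0 0 0 0 0 -1;0 0 0 0 0 0 -1'
python3 - <<'E'
from pz import *
p,d,K,W=snap('wrist'); np.savez('w13.npz',p=p,d=d,K=K,W=W)
cv2.imwrite('pics/w13.png',cv2.resize(p[0:300,180:460,::-1],None,fx=2,fy=2))
pz('w13.npz',(.6415,.1982)); rows([.6046,.196,.0929],274.47)
E
```

```text
clock: 58.32
tool_pos: [0.5751, 0.1943, 0.0927]
orientation: [180.0, -0.0, -85.5]
force: [0.5, -0.0, -0.1]
opening: 0.0159
shaft x -0.079 n 11 y 1.46 1.08 top z 0.1073
shaft x -0.065 n 586 y -0.01 -0.03 top z 0.1068
shaft x -0.05 n 540 y 0.43 -0.0 top z 0.1044
shaft x -0.036 n 337 y 0.78 0.81 top z 0.1017
board top 0.07868406883648105
lug -1 653 y mid 0.76 0.76 x -17.53 z 0.11268218333803512
lug 1 815 y mid 0.79 0.73 x 19.06 z 0.1125803869462853
tip 948 [0.43 0.29] [0.36 0.08]
shift units [ 0.017 -0.74  -0.003] turn options [[ 0.000e+00 -0.000e+00  0.000e+00]
 [ 0.000e+00  1.000e-02 -3.142e+01]]
```

View pics/w13.png

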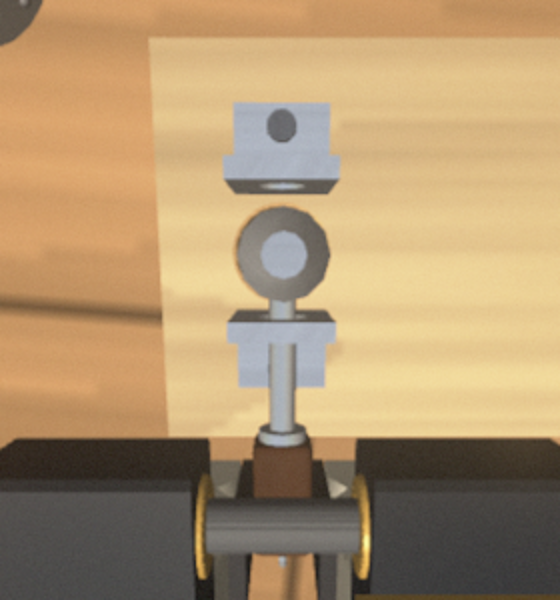

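```bash
python3 -m jog '0 0 0 0 -0.2 0 -1;0 0 0 0 -0.25 0 -1;0 0 0 0 -0.15 0 -1;0 0 0 0 -0.07 0 -1;0 0 0 0 0 0 -1;0 0 0 0 0 0 -1'
python3 - <<'E'
from pz import *
p,d,K,W=snap('wrist'); np.savez('w14.npz',p=p,d=d,K=K,W=W)
cv2.imwrite('pics/w14.png',cv2.resize(p[0:300,180:460,::-1],None,fx=2,fy=2))
E
```

```text
clock: 59.12
tool_pos: [0.6018, 0.1966, 0.0929]
orientation: [180.0, -0.0, -85.5]
force: [0.1, 0.1, -0.6]
opening: 0.016
```

View pics/w14.png

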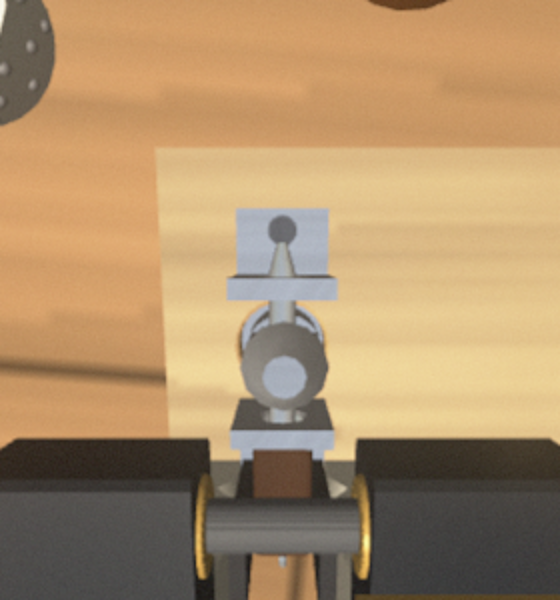

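```bash
python3 -m jog '0 0 0 0 -0.06 0 -1;0 0 0 0 0 0 -1;0 0 0 0 0 0 -1'; python3 -m jog '0 0 0 0 -0.03 0 -1;0 0 0 0 0 0 -1'
```

```text
clock: 59.55
tool_pos: [0.6043, 0.1968, 0.093]
orientation: [180.0, 0.0, -85.5]
force: [-1.7, -0.4, -0.3]
opening: 0.0158
clock: 59.8
tool_pos: [0.6051, 0.1968, 0.0928]
orientation: [179.9, -0.0, -85.5]
force: [-3.7, 0.8, 0.7]
opening: 0.0156
```

```bash
python3 -m jog '0 0 0 0 -0.03 0 -1;0 0 0 0 0 0 -1;0 0 0 0 0 0 -1'
python3 - <<'E'
from pz import *
p,d,K,W=snap('wrist'); np.savez('w15.npz',p=p,d=d,K=K,W=W)
cv2.imwrite('pics/w15.png',cv2.resize(p[100:300,220:420,::-1],None,fx=3,fy=3))
p,d,K,W=snap('scene'); cv2.imwrite('pics/sc15.png',cv2.resize(p[110:240,300:440,::-1],None,fx=4.5,fy=4.5,interpolation=cv2.INTER_CUBIC))
E
```

```text
clock: 60.18
tool_pos: [0.6053, 0.1967, 0.0925]
orientation: [179.8, -0.0, -85.5]
force: [-7.5, 0.4, 2.6]
opening: 0.016
```

View pics/w15.png

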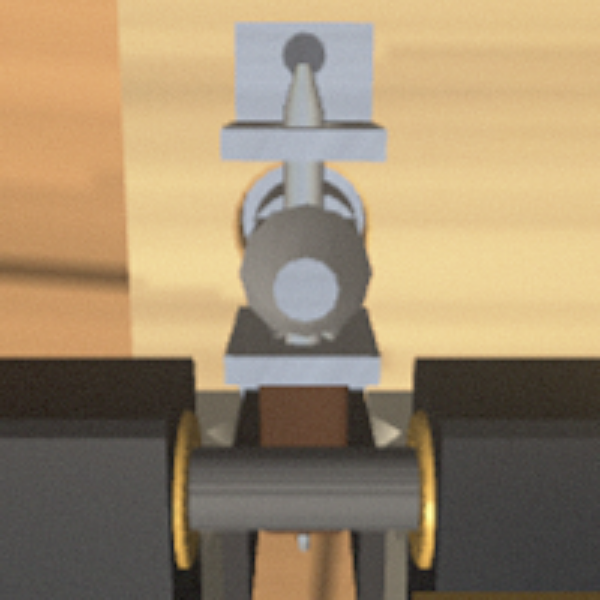

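```bash
python3 -m jog '0 0 0 0 0.02 0 -1;0 0 0 0 0 0 -0.2;0 0 0 0 0 0 -0.2;0 0 0 0 0 -0.3 -0.2;0 0 0 0 0 -1 -0.2;0 0 0 0 0 -1 -0.2;0 0 0 0.4 0.6 -0.5 -0.2'
python3 - <<'E'
from h import *
p,d,K,W=snap('wrist'); np.savez('w16.npz',p=p,d=d,K=K,W=W)
cv2.imwrite('pics/w16.png',cv2.resize(p[0:300,180:460,::-1],None,fx=2,fy=2))
E
python3 -m jog '0 0 0 0.5 1 0 -0.2;0 0 0 0.5 1 0 -0.2;0 0 0 0.5 1 0 -0.2;0 0 0 0.5 1 0 -0.2;0 0 -1 0.5 0.77 0 -0.2;0 0 -1 0 0 0 -0.2;0 0 -1 0 0 0 -0.2;0 0 0 0 0 0 -0.2'
python3 - <<'E'
from pins import *
p,d,K,W=snap('wrist','w17.png'); np.savez('w17.npz',p=p,d=d,K=K,W=W)
rows([.4675,.079,.003],292)
E
```

```text
clock: 61.15
tool_pos: [0.5852, 0.1801, 0.2082]
orientation: [-179.7, 0.1, -85.5]
force: [-0.2, -0.7, -0.4]
opening: 0.0353
clock: 62.2
tool_pos: [0.4012, 0.0646, 0.2058]
orientation: [-179.9, 0.0, -68.4]
force: [-0.3, 0.7, 0.9]
opening: 0.0349
shift units [ 0.274 -1.669  5.067] turn options [[-1.000e-02  0.000e+00 -8.000e-02]
 [ 0.000e+00  2.000e-02  3.134e+01]]
```

View pics/w16.png

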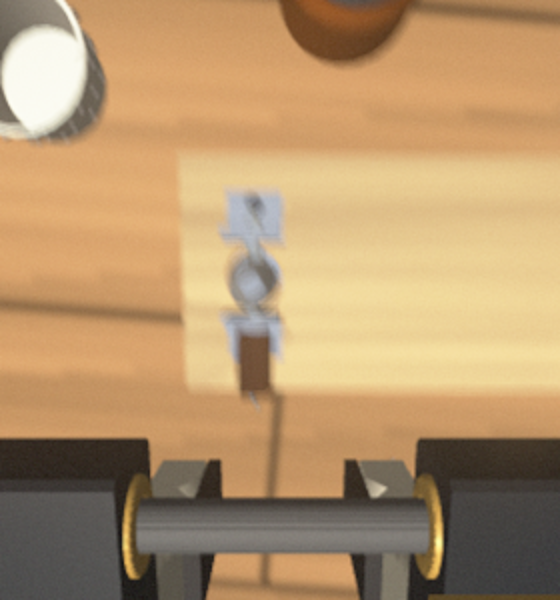

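View pics/w17.png

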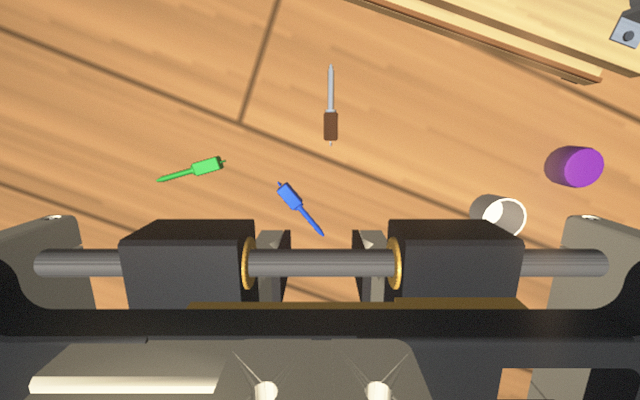

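```bash
python3 - <<'E'
from pins import *
pins('w17.npz',[(55,150,312,350)])
E
```

```text
depth rect 480 [488.8  87.7] [85.3 15.2] 21.8 | colour rect [468.7  78.4] [29.5 15.1] 21.6 | shaft n 262 mean [0.5031 0.0929 0.0119] tip [0.5247 0.1014 0.0112] ang 21.64
```

```bash
python3 - <<'E'
from h import *
rows([.4680,.0783,.003],291.7)
E
```

```text
shift units [ 0.295 -1.674  5.067] turn options [[-1.000e-02  0.000e+00 -3.000e-02]
 [ 0.000e+00  2.000e-02  3.139e+01]]
```

```bash
python3 -m jog '0 0 0 0.2 -0.9 0.2 -0.2;0 0 0 0.1 -0.77 0.7 -0.2;0 0 0 0 0 1 -0.2;0 0 0 0 0 1 -0.2;0 0 0 0 0 0.9 -0.2;0 0 0 0 0 0.6 -0.2;0 0 0 0 0 0.4 -0.2;0 0 0 0 0 0.26 -0.2'
python3 -m jog '0 0 0 0 0 0 -0.2;0 0 0 0 0 0 -0.2;0 0 0 0 0 0 -1;0 0 0 0 0 0 -1;0 0 0 0 0 0 -1;0 0 0 0 0 0 -1'
python3 -m jog '0 0 0 0 0 -0.3 -1;0 0 0 0 0 -1 -1;0 0 1 0 0 -1 -1;0 0 1 0 0 -0.3 -1;0 0 1 0 0 0 -1;0 0 0 0 0 0 -1;0 0 0 0 0 0 -1'
python3 - <<'E'
from h import *
rows([.6670-.0947,-.1305-.0074,.0929],274.47)
E
```

```text
clock: 63.25
tool_pos: [0.4675, 0.078, 0.0018]
orientation: [179.9, -0.0, -68.4]
force: [-0.8, -0.0, 1.0]
opening: 0.0349
clock: 64.0
tool_pos: [0.4676, 0.0781, 0.0029]
orientation: [-180.0, 0.0, -68.3]
force: [-1.3, 0.3, 6.1]
opening: 0.0155
clock: 64.88
tool_pos: [0.4672, 0.0779, 0.1066]
orientation: [180.0, -0.0, -85.4]
force: [0.1, -0.2, -0.3]
opening: 0.016
shift units [ 5.588 -2.185  0.343] turn options [[ 0.000e+00 -0.000e+00  2.000e-02]
 [ 0.000e+00  0.000e+00 -3.139e+01]]
```

```bash
python3 -m jog '0 0 0 0.6 0 0 -1;0 0 0 1 0 0 -1;0 0 0 1 0 0 -1;0 0 0 1 0 0 -1;0 0 0 1 0 0 -1;0 0 0 0.7 -0.4 0 -1;0 0 0 0.29 -0.9 0.1 -1;0 0 0.02 0 -0.88 0.24 -1'
python3 -m jog '0 0 0 0 0 0 -1;0 0 0 0 0 0 -1;0 0 0 0 0 0 -1'
python3 - <<'E'
from pz import *
p,d,K,W=snap('wrist'); np.savez('w18.npz',p=p,d=d,K=K,W=W)
cv2.imwrite('pics/w18.png',cv2.resize(p[0:300,180:460,::-1],None,fx=2,fy=2))
pz('w18.npz',(.6676,-.1305)); rows([.6676-.0947,-.1305-.0074,.0929],274.47)
E
```

```text
clock: 65.88
tool_pos: [0.5729, -0.1393, 0.0929]
orientation: [-180.0, -0.0, -85.6]
force: [-0.7, 0.0, 0.0]
opening: 0.0156
clock: 66.25
tool_pos: [0.5711, -0.138, 0.0932]
orientation: [180.0, 0.0, -85.6]
force: [0.2, -0.1, -0.7]
opening: 0.0155
shaft x -0.079 n 446 y -0.52 -0.57 top z 0.1034
shaft x -0.065 n 370 y -0.56 -0.76 top z 0.1022
shaft x -0.05 n 378 y -0.82 -0.82 top z 0.1021
shaft x -0.036 n 178 y -0.76 -0.84 top z 0.1018
board top 0.07864971385794561
lug -1 726 y mid 0.51 0.32 x -18.48 z 0.11265648944657974
lug 1 1119 y mid 0.34 0.44 x 18.03 z 0.1124484969046596
tip 1134 [-1.01 -0.1 ] [-0.47 -0.07]
shift units [ 0.    -0.041  0.011] turn options [[-0.00e+00 -0.00e+00 -1.00e-02]
 [-0.00e+00  0.00e+00  3.14e+01]]
```

View pics/w18.png

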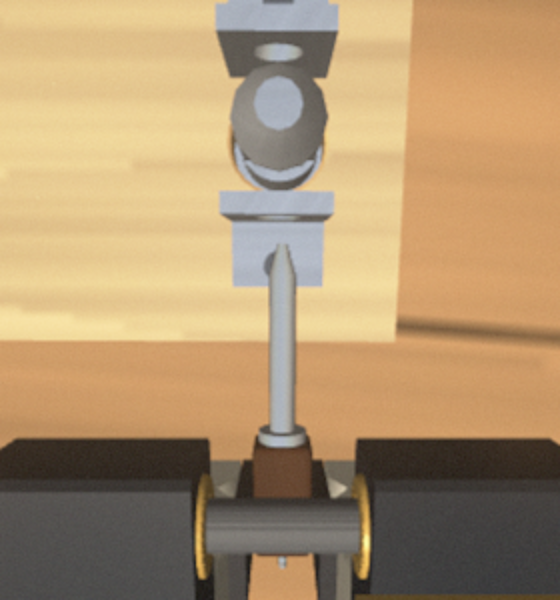

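```bash
python3 -m jog '0 0 -0.01 -0.025 0 0 -1;0 0 0 0 0 0 -1;0 0 0 0 -0.2 0 -1;0 0 0 0 -0.3 0 -1;0 0 0 0 -0.2 0 -1;0 0 0 0 0 0 -1;0 0 0 0 0 0 -1'
python3 - <<'E'
from pz import *
p,d,K,W=snap('wrist'); np.savez('w19.npz',p=p,d=d,K=K,W=W)
cv2.imwrite('pics/w19.png',cv2.resize(p[0:300,180:460,::-1],None,fx=2,fy=2))
pz('w19.npz',(.6676,-.1305))
E
```

```text
clock: 67.18
tool_pos: [0.5994, -0.1349, 0.0926]
orientation: [180.0, 0.0, -85.6]
force: [-0.5, -0.0, -1.1]
opening: 0.0155
shaft x -0.065 n 719 y 0.06 -0.03 top z 0.1066
shaft x -0.05 n 439 y 0.26 0.1 top z 0.1023
shaft x -0.036 n 333 y 0.31 0.11 top z 0.1017
board top 0.0785988875862122
lug -1 625 y mid 0.47 0.63 x -18.06 z 0.11259666775229552
lug 1 815 y mid 0.22 0.24 x 18.4 z 0.11255385577460936
tip 938 [-0.23  0.01] [-0.23  0.23]
```

View pics/w19.png

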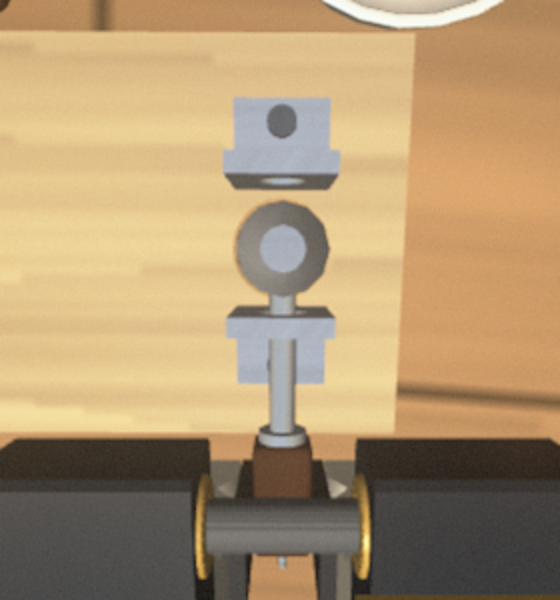

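```bash
python3 -m jog '0 0 0 0 -0.2 0 -1;0 0 0 0 -0.25 0 -1;0 0 0 0 -0.15 0 -1;0 0 0 0 -0.1 0 -1;0 0 0 0 0 0 -1;0 0 0 0 0 0 -1'
python3 -m jog '0 0 0 0 -0.04 0 -1;0 0 0 0 0 0 -1;0 0 0 0 0 0 -1'
```

```text
clock: 67.97
tool_pos: [0.6274, -0.1328, 0.0929]
orientation: [180.0, 0.0, -85.6]
force: [0.1, -0.0, -0.7]
opening: 0.0157
clock: 68.35
tool_pos: [0.6291, -0.1327, 0.093]
orientation: [180.0, -0.0, -85.6]
force: [0.1, -0.2, -1.6]
opening: 0.016
```

```bash
python3 -m jog '0 0 0 0 -0.04 0 -1;0 0 0 0 0 0 -1;0 0 0 0 0 0 -1';python3 -m jog '0 0 0 0 -0.03 0 -1;0 0 0 0 0 0 -1;0 0 0 0 0 0 -1'
```

```text
clock: 68.72
tool_pos: [0.6304, -0.1326, 0.0928]
orientation: [180.0, 0.0, -85.6]
force: [-2.2, -0.8, 0.3]
opening: 0.0155
clock: 69.1
tool_pos: [0.631, -0.1326, 0.0928]
orientation: [179.9, 0.0, -85.6]
force: [-5.2, -0.3, 1.3]
opening: 0.0153
```

```bash
python3 -m jog '0 0 0 0 -0.02 0 -1;0 0 0 0 0 0 -1;0 0 0 0 0 0 -1'
python3 -m jog '0 0 0 0 0.03 0 -1;0 0 0 0 0 0 -0.2;0 0 0 0 0 0 -0.2;0 0 0 0 0 -0.3 -0.2;0 0 0 0 0 -1 -0.2;0 0 0 0 0 -1 -0.2;0 0 0 0 0.6 0 -0.2;0 0 0 0 0 0 -0.2'
python3 - <<'E'
from pz import *
p,d,K,W=snap('wrist'); np.savez('w20.npz',p=p,d=d,K=K,W=W)
cv2.imwrite('pics/w20.png',cv2.resize(p[40:240,220:420,::-1],None,fx=3,fy=3))
p,d,K,W=snap('scene'); cv2.imwrite('pics/sc20.png',cv2.resize(p[120:290,270:430,::-1],None,fx=3.5,fy=3.5,interpolation=cv2.INTER_CUBIC))
E
```

```text
clock: 69.47
tool_pos: [0.631, -0.1326, 0.0926]
orientation: [179.8, 0.0, -85.6]
force: [-6.9, 0.3, 2.5]
opening: 0.0156
clock: 70.47
tool_pos: [0.6072, -0.1343, 0.1869]
orientation: [-179.9, 0.0, -85.6]
force: [-0.1, 0.5, -0.3]
opening: 0.035
```

View pics/w20.png

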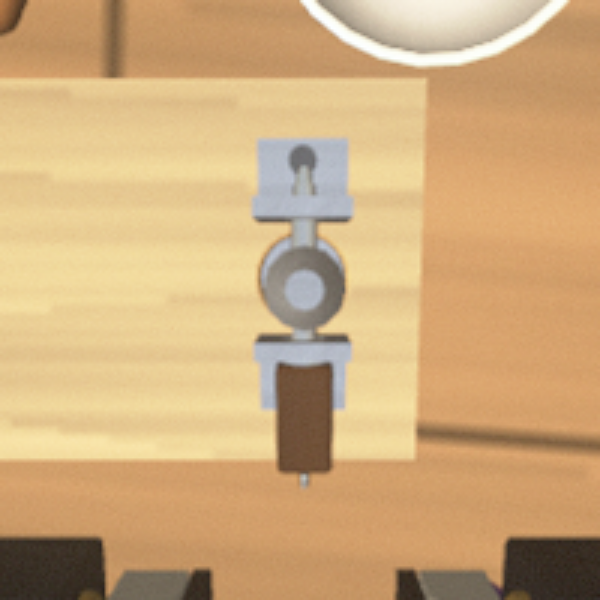

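View pics/sc20.png

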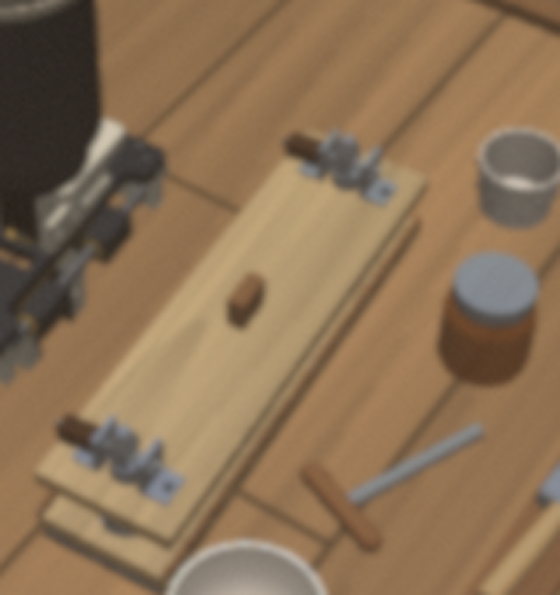

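```bash
cat > gap.py <<'E'
from h import *
def gap(n,D):
    z=np.load(n); p,d,K,W=[z[k] for k in 'pdKW']; P=cloud(d,K,W);Z=P[...,2]; hsv=cv2.cvtColor(p,cv2.COLOR_RGB2HSV)
    a=np.radians(4.47); M=np.array([[np.cos(a),np.sin(a)],[-np.sin(a),np.cos(a)]]); q=(P[...,:2]-np.array(D))@M.T*1000
    br=(hsv[...,1]>90)&(hsv[...,2]<165)&(Z>.09)&(Z<.116)&(abs(q[...,1])<15)&(q[...,0]<-10)&(q[...,0]>-70)
    g=q[br]; print(n,'grip n',br.sum(),'x',np.percentile(g[:,0],[1,99]).round(1),'y',np.percentile(g[:,1],[1,99]).round(1))
    for lo,hi in ((-53,-45),(-45,-37),(-37,-29),(-29,-21)):
        k=br&(q[...,0]>lo)&(q[...,0]<hi); print('   z',lo,(np.nanmedian(Z[k])*1000).round(1))
    for s in (-1,1):
        l=(hsv[...,1]<60)&(q[...,0]*s>12)&(q[...,0]*s<25)&(abs(q[...,1])<14)&(abs(q[...,1])>5)&(Z>.106)&(Z<.12); print('  lug',s,np.percentile(q[l][:,0],[2,98]).round(1))
    t=(hsv[...,1]<60)&(q[...,0]>23)&(q[...,0]<45)&(abs(q[...,1])<5)&(Z>.088)&(Z<.112); print('  tip x max',np.percentile(q[t][:,0],[99]) if t.any() else None, np.nanmedian(Z[t]))
E
python3 - <<'E'
from gap import *
gap('w16.npz',(.6419,.1985)); gap('w20.npz',(.6676,-.1305))
E
```

```text
w16.npz grip n 364 x [-52.5 -27.6] y [-7.5  4.8]
   z -53 100.0
   z -45 101.0
   z -37 102.1
   z -29 102.7
  lug -1 [-18.6 -14.2]
  lug 1 [18.2 23. ]
  tip x max [30.90054272] 0.1038788874800739
w20.npz grip n 616 x [-52.4 -21.8] y [-7.1  7.5]
   z -53 100.0
   z -45 101.1
   z -37 102.1
   z -29 103.0
  lug -1 [-19.  -14.2]
  lug 1 [17.8 22.7]
  tip x max [30.82053203] 0.10356204699597034
```

```bash
python3 -m jog '0 0 0 -0.6 0.1 0 -0.2;0 0 0 -1 0.1 0 -0.2;0 0 0 -1 0.1 0 -0.2;0 0 0 -1 0.1 0 -0.2;0 0 0 -1 0.1 0 -0.2;0 0 0 -1 0.1 0 -0.2;0 0 0 -1 0 0 -0.2;0 0 0 -1 0 0 -0.2'
python3 -m jog '0 0 0 -0.6 -0.6 0 -0.2;0 0 0 0 0 0 -0.2;0 0 0 0 0 0 -0.2;0 0 0 0 0 0 -0.2'
python3 - <<'E'
from gap import *
p,d,K,W=snap('wrist'); np.savez('w21.npz',p=p,d=d,K=K,W=W)
cv2.imwrite('pics/w21.png',cv2.resize(p[40:240,220:420,::-1],None,fx=3,fy=3))
gap('w21.npz',(.6419,.1985))
E
```

```text
clock: 71.58
tool_pos: [0.5606, 0.1686, 0.1849]
orientation: [-180.0, -0.0, -85.6]
force: [0.1, -0.9, -0.7]
opening: 0.0352
clock: 72.08
tool_pos: [0.5821, 0.192, 0.1849]
orientation: [180.0, -0.0, -85.6]
force: [0.3, -0.4, 0.4]
opening: 0.0354
w21.npz grip n 630 x [-51.6 -22. ] y [-7.2  7.3]
   z -53 100.1
   z -45 101.1
   z -37 102.0
   z -29 103.1
  lug -1 [-18.6 -14. ]
  lug 1 [17.9 22.7]
  tip x max [30.71257844] 0.10368884560721409
```

View pics/w21.png

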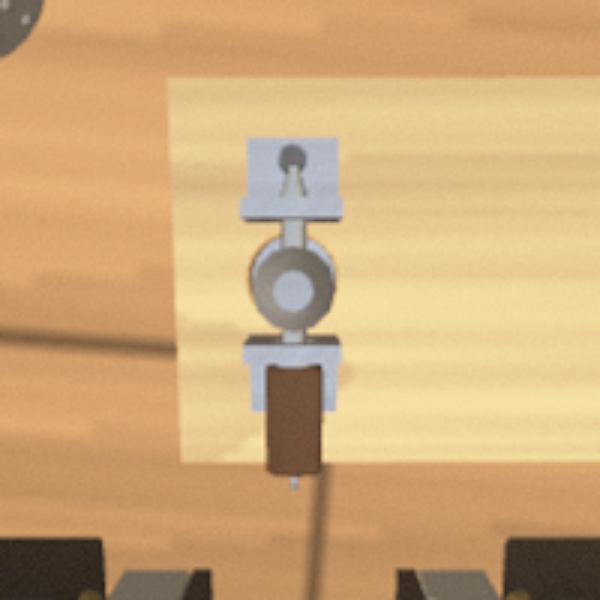

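```bash
python3 -m jog '0 0 0 0 1 -0.3 0;0 0 0 0 1 -0.5 0;0 0 0 0 1 0 0;0 0 0 0 1 0 0;0 0 0 0 0.5 0 0;0 0 0 0 0 0 0'
python3 - <<'E'
from h import *
p,d,K,W=snap('top','top22.png'); np.savez('top22.npz',p=p,d=d,K=K,W=W)
p,d,K,W=snap('scene','sc22.png')
E
```

```text
clock: 72.88
tool_pos: [0.4024, 0.1787, 0.2177]
orientation: [-179.9, 0.1, -85.5]
force: [0.1, 0.4, 0.5]
opening: 0.044
```

View pics/top22.png

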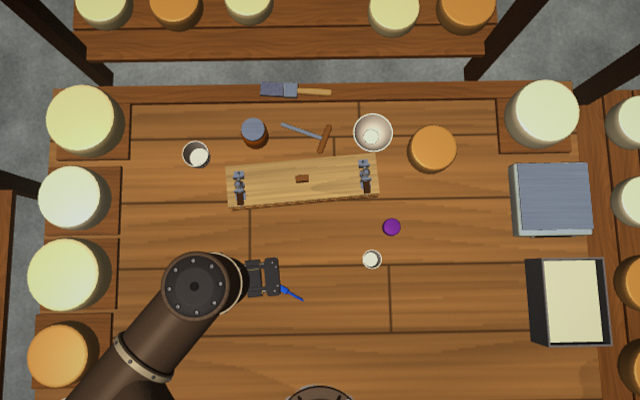

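View pics/sc22.png

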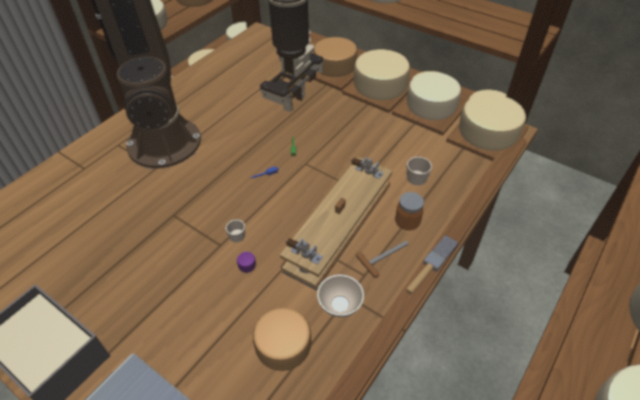

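```bash
python3 -c "
from plant import ctrl
print(ctrl.close_job())"
```

```text
the job is handed in; nothing more can be done
None
```

The turning frame is made up and locked, and I handed the job in at about 73 s of the 210 s allowed.

**What I did:**
- I lowered the plain board over both dowels onto the base.
- I stood all four cream cheeses upright on it, two on each side of its grip.
- I lowered the cover board onto the shoulders.
- I pushed both pins in until the arm felt about 7 N against the lug.

**What the last checks showed:**
- **Cover board:** its top measured 78.3 mm above the table (78 mm expected) and level.
- **Cheeses:** just before the cover went on, all four tops were at 60 mm and spaced clear of each other. I could not see them under the cover afterwards.
- **Pins:** both go through the lugs and the dowel. Each tip is about 31 mm past the dowel's axis, as expected with the grip against the lug.
- **Pin tilt:** once let go, both pins sagged about 6 degrees at the grip end because of the play in the holes. The wrist camera put the top edge of each grip 1–2 mm short of the lug's outer face. I take that as the tilt, with the grip touching lower down, but I did not confirm it.
- **Other things:** in the last pictures the bystanders and the blue, green and purple look-alikes are where they started.

**Where readings disagreed:** the top camera read positions about 2–3 mm off from the robot's own. I set both boards by comparing holes and dowels within the same picture. The plain board showed a small sideways force of about 5 N as it seated.

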